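# Change over a module programming station

### The job

Change the programming station over for the next batch: lift the finished modules (green sticker) out of its nests onto the blue mat, park the green cartridge in a free slot of the cartridge rack, slide the yellow cartridge fully home in the station's slot instead, and seat every waiting module (white label) flat in a nest of its own, turned the one way its outline fits. Once all of that is in place, press the red start button down and let go; everything must still be in place at the end. Leave the blue cartridge where it is and do not disturb the mug or the reel.

Things in the scene. Friction and masses are not known exactly. Their poses are not given: they have to be found in the camera images.
- station: grey station fixed to the bench, 151 x 290 x 50 mm (x, y, z), deck at z = 50 mm, spanning x -75 to 76, y -145 to 145 mm. Origin on the bench. Control strip at -x (robot side): cartridge slot, flat display, start button. Aluminium part at +x: four identical nests 70 mm apart along y, any of them will do; the cartridge slot and the nests are fixed parts of it
- nest0 (a point): nest 0, centre of its floor 10 mm below the deck: pocket 63.5 x 43.5 mm (station x, y), 3 mm 45 degree lead-ins, 7 mm high key block 14 x 12 mm in its -x/+y corner, 21 mm opening in its +x wall centred at y -6 mm for the white plug. A module fits only with its origin here and its x axis along station x; half turned it stays tipped up
- nest1 (a point): nest 1, centre of its floor 10 mm below the deck: pocket 63.5 x 43.5 mm (station x, y), 3 mm 45 degree lead-ins, 7 mm high key block 14 x 12 mm in its -x/+y corner, 21 mm opening in its +x wall centred at y -6 mm for the white plug. A module fits only with its origin here and its x axis along station x; half turned it stays tipped up
- nest2 (a point): nest 2, centre of its floor 10 mm below the deck: pocket 63.5 x 43.5 mm (station x, y), 3 mm 45 degree lead-ins, 7 mm high key block 14 x 12 mm in its -x/+y corner, 21 mm opening in its +x wall centred at y -6 mm for the white plug. A module fits only with its origin here and its x axis along station x; half turned it stays tipped up
- nest3 (a point): nest 3, centre of its floor 10 mm below the deck: pocket 63.5 x 43.5 mm (station x, y), 3 mm 45 degree lead-ins, 7 mm high key block 14 x 12 mm in its -x/+y corner, 21 mm opening in its +x wall centred at y -6 mm for the white plug. A module fits only with its origin here and its x axis along station x; half turned it stays tipped up
- slot (a point): station's cartridge slot, centre of its floor (20 mm above the bench, 30 mm below the deck): 13.5 mm wide along station x, 86 mm long along station y, 3 mm lead-ins along its long edges. A cartridge stands in it with its own x axis along the station's y axis, either way round
- start (a joint): red start button on the control strip, travel in m: 0 = up, 0.006 = fully down; springs back; about 5 N to press it right down, and it counts from 0.004
- start_top (a point): centre of the top of the start button (its axis is vertical, 26 mm wide)
- rack: black cartridge rack fixed to the bench, 100 x 135 x 42 mm (x, y, z), origin on the bench under its centre; three slots that run along its x axis, 45 mm apart along y
- rack_slot0 (a point): rack slot 0, centre of its floor (12 mm above the bench, 30 mm deep): 13.5 mm wide along rack y, 86 mm long along rack x, 3 mm lead-ins along its long edges. A cartridge stands in it with its x axis along the rack's x axis, either way round
- rack_slot1 (a point): rack slot 1, centre of its floor (12 mm above the bench, 30 mm deep): 13.5 mm wide along rack y, 86 mm long along rack x, 3 mm lead-ins along its long edges. A cartridge stands in it with its x axis along the rack's x axis, either way round
- rack_slot2 (a point): rack slot 2, centre of its floor (12 mm above the bench, 30 mm deep): 13.5 mm wide along rack y, 86 mm long along rack x, 3 mm lead-ins along its long edges. A cartridge stands in it with its x axis along the rack's x axis, either way round
- cart_green: green plug-in cartridge, a flat upright slab 80 x 10 x 62 mm (x, y, z), 60 g, starts in the station's slot. Origin: centre of its lower edge face; z up. About 32 mm stand out of a slot; it lifts straight out, and slides home under its own weight. Grip it across its 10 mm thickness (closing along y) near the top
- cart_yellow: yellow cartridge, same shape, size and origin as the green one; starts in a slot of the rack
- cart_blue: blue cartridge, same shape, size and origin; stands in another slot of the rack and stays there
- module0: one of up to three identical black modules with a white label, on the bench at any yaw (absent: None): block 60 x 40 x 32 mm (x, y, z), a notch 14 (x) by 12 mm (y) cut from its -x/+y corner over the full height, a white plug shroud on its +x end (x 30 to 42, y -14 to 2, z 3 to 20 mm). Origin: centre of the underside of the 60 x 40 block, z up. 60 to 110 g. Grip across the 40 mm width near x = 0
- module1: one of up to three identical black modules with a white label, on the bench at any yaw (absent: None): block 60 x 40 x 32 mm (x, y, z), a notch 14 (x) by 12 mm (y) cut from its -x/+y corner over the full height, a white plug shroud on its +x end (x 30 to 42, y -14 to 2, z 3 to 20 mm). Origin: centre of the underside of the 60 x 40 block, z up. 60 to 110 g. Grip across the 40 mm width near x = 0
- module2: one of up to three identical black modules with a white label, on the bench at any yaw (absent: None): block 60 x 40 x 32 mm (x, y, z), a notch 14 (x) by 12 mm (y) cut from its -x/+y corner over the full height, a white plug shroud on its +x end (x 30 to 42, y -14 to 2, z 3 to 20 mm). Origin: centre of the underside of the 60 x 40 block, z up. 60 to 110 g. Grip across the 40 mm width near x = 0
- done0: finished module with a green sticker on top, seated in nest 0 at the start (one or two of done0 to done2 are there; absent: None). Same shape, size, origin and grip as module0; seated in a nest it stands 22 mm out of the deck
- done1: finished module with a green sticker on top, seated in nest 1 at the start (one or two of done0 to done2 are there; absent: None). Same shape, size, origin and grip as module0; seated in a nest it stands 22 mm out of the deck
- done2: finished module with a green sticker on top, seated in nest 3 at the start (one or two of done0 to done2 are there; absent: None). Same shape, size, origin and grip as module0; seated in a nest it stands 22 mm out of the deck
- mat: blue mat for finished modules, fixed flat on the bench to the right of the station, 130 x 220 x 3 mm (x, y, z), origin on the bench under its centre. A module may lie anywhere on it at any yaw, flat
- mug: red mug, 78 mm across, 92 mm high, on a cork coaster at the far left; origin at the centre of its underside
- reel: copper-coloured metal wire reel, 60 mm across, 46 mm high, to the right of the station; origin at the centre of its underside
Mind the look-alikes: they are no part of the job. Of the things that look like the rack, the largest one is meant.

How it is judged:
On the way, in this order (a step that is already met when the one before it is completed fails the run):
1. the finished modules lie on the mat, the green cartridge stands in a rack slot, the yellow one is home in the station, and every waiting module is seated flat in a nest ((horizontal distance between cart_green and rack_slot0 below 0.006 m or horizontal distance between cart_green and rack_slot1 below 0.006 m or horizontal distance between cart_green and rack_slot2 below 0.006 m) and z of cart_green in the frame of rack between 0.009 and 0.015 m and angle between each of cart_green, cart_yellow, module0, module1, module2, done0, done1, done2's own z axis and vertical below 0.06 rad and horizontal distance between cart_yellow and slot below 0.006 m and z of cart_yellow in the frame of station between 0.017 and 0.023 m and (horizontal distance between module0 and nest0 below 0.006 m or horizontal distance between module0 and nest1 below 0.006 m or horizontal distance between module0 and nest2 below 0.006 m or horizontal distance between module0 and nest3 below 0.006 m) and z of module0 in the frame of station between 0.037 and 0.043 m and (horizontal distance between module1 and nest0 below 0.006 m or horizontal distance between module1 and nest1 below 0.006 m or horizontal distance between module1 and nest2 below 0.006 m or horizontal distance between module1 and nest3 below 0.006 m) and z of module1 in the frame of station between 0.037 and 0.043 m and (horizontal distance between module2 and nest0 below 0.006 m or horizontal distance between module2 and nest1 below 0.006 m or horizontal distance between module2 and nest2 below 0.006 m or horizontal distance between module2 and nest3 below 0.006 m) and z of module2 in the frame of station between 0.037 and 0.043 m and x of done0 in the frame of mat between -0.06 and 0.06 m and y of done0 in the frame of mat between -0.105 and 0.105 m and z of done0 in the frame of mat between 0 and 0.006 m and x of done1 in the frame of mat between -0.06 and 0.06 m and y of done1 in the frame of mat between -0.105 and 0.105 m and z of done1 in the frame of mat between 0 and 0.006 m and x of done2 in the frame of mat between -0.06 and 0.06 m and y of done2 in the frame of mat between -0.105 and 0.105 m and z of done2 in the frame of mat between 0 and 0.006 m), for 0.2 s.
2. then the start button is pressed down (value of joint start above 0.004 m), for 0.05 s.
At the end, for the whole second after the job is handed in: Green cartridge in a rack slot, yellow in the station slot, every waiting module in a nest: within 6 mm of centre, 3 mm of the floor, 0.06 rad of upright; finished modules flat on the mat, origin 5 mm inside its edge; the button, pressed after all that, is up; all at rest (all of step 1 and linear speed of each of module0, module1, module2, done0, done1, done2, cart_green, cart_yellow below 0.02 m/s and value of joint start below 0.002 m); the robot touches nothing.
It fails at once if the blue cartridge is shifted by more than 10 mm (distance of cart_blue from where it was at the start of the episode above 0.01 m).
It fails at once if the red mug is shifted by more than 20 mm (distance of mug from where it was at the start of the episode above 0.02 m).
It fails at once if the metal reel is shifted by more than 20 mm (distance of reel from where it was at the start of the episode above 0.02 m).
Of module0, module1, module2 only 2 to 3 are there at a start; the rules pass over those that are not, and their reading is None.
Of done0, done1, done2 only 1 to 2 are there at a start; the rules pass over those that are not, and their reading is None.
At some moment in a run one of module0, module1, module2 may be knocked a few centimetres aside while the robot is not near it.
It also fails if it takes over 210 s, if anything falls off the work surface, if the arm or the gripper's body presses on something with over 40 N, if the wrist force passes 120 N, or if a joint passes its speed limit or range.

### The arm

A 6-joint arm with a two-finger parallel gripper is mounted at the origin on the work surface. World frame = base frame: x ahead of the robot, y to its left, z up, the work surface at z = 0. Lengths are in m, angles in rad, forces in N, time in s.
With the tool pointing down it reaches from about 0.3 to 0.75 m from the base axis. Payload 8.5 kg.
Tool frame: the origin (TCP) lies at the very end of the fingers, on their centre line; the grasp point (between the pads) lies bot.grip_point_offset behind it (bot.grip_point_offset is the distance from the TCP to the grasp point, in m); z points along the fingers, y is the direction in which the jaws open and shut (so a half turn about z gives the same grasp; the last joint's range is limited). The gripper opens to 88 mm and grips with 3 to 60 N. Pads are 18 mm wide; open, the fingers measure 123 mm over their backs; the gripper's body (75 mm by 187 mm) begins 45 mm behind the grasp point.
Start: joints at [-1.327, 0.381, 1.297, -0, 1.464, -0.215], TCP at [0.244, -0.493, 0.239] pointing down, gripper open.
Joint ranges: [-3.11, 3.11], [-0.89, 2.33], [0.22, 2.48], [-1.42, 4.56], [0.17, 2.85], [-2.88, 2.88]. Speed limits (rad/s): [2.39, 2.39, 3.14, 3.14, 3.14, 3.14].

### API

Orientations are given as a 3x3 rotation matrix whose columns are the frame's x, y, z axes.
In Python, from rig import bot gives the robot as it stands.
- The arm moves only by the tool move_arm, never from a script. Its argument "targets" is a list that holds one entry, the list of rows, each a list of 6 numbers: the shift along the tool's x, y, z scaled (see below), then the turn, a rotation vector about the tool's x, y, z scaled (see below). A call has 1 to 10 rows; each row is the pose to reach, as a shift and turn from the pose commanded when the call began, along the tool's axes at that moment; what a row does not reach only later rows make up. The controller multiplies each number of a shift by 0.3 m and each number of a turn by 90 degrees. A row lasts 1/8 s, in which the tool goes at most 62.5 mm and 10.7 degrees, less where a joint would pass 70% of its speed; a pose out of reach is approached as far as the arm can. A call with a number of a shift or a turn outside -1 to 1 is refused whole. A call with a gripper value outside its range is refused whole. "claw" is the opening in per cent of the stroke, from 0 (shut) to 100 (fully open), set as the call begins (left out, the last holds). The fingers move at their own pace and stop on an object; "newtons" is the grip in N (left out, the last holds). Time passes only in rows, so rows that repeat a pose let the fingers close. It gives the time, the measured TCP pose, the force and the opening at its end, in the units of the state.
- bot.read_state(): the state, without advancing time (a new reading comes with each control period).
- bot.camera(name): name is "side" or "top"; returns the picture (400x640x3 uint8, red, green, blue); there is no depth.
- bot.camera_model(name): a dict with "fx", "fy", "cx", "cy" (pixels), "k1" (the pictures are not rectified: a ray, as slopes to the right and down, at radius r is drawn at 1 + k1 r^2 times it, then the intrinsics apply), "xyz" and "rotation" of the camera in the world. Camera axes: x right, y up, looking along -z (the intrinsics and any distortion apply to the point x, -y, -z); pixel columns grow to the right and rows downward; lengths in m; the calibration is good to about 2 mm. A picture is of the moment at which its call begins. camera_model takes no time and is no camera call.
- bot.finish_job(): hands the job in, once; it reports no verdict.
The state is a dict: "time": time; "qpos": joint angles; "qvel": joint speeds; "effort": joint torques, N m; "tool_pos": TCP position; "ee_rot": TCP orientation; "ft_force": force on the tool from outside, world axes, zero at the start; "torque": the same for the moment, N m; "opening": finger opening in m.
Only numpy, scipy, OpenCV 4.12 (cv2) and the standard library are available. Lean on these libraries where they do the work, as an engineer would, in place of code of your own. Each camera call takes 0.05 s, during which the arm holds its last target.

## Working session

There is one attempt and no reset: what is moved stays moved. The work goes in short steps, Python scripts to look and compute and a tool call to move; the robot and the scene stay as the last step left them, time stands still between calls to the robot, and variables do not carry over. Pictures are saved under pics/ and viewed, and the job is handed in when it is done.

Besides the shell and the picture viewer there is one more tool, called after "Call:" by a JSON object that holds its "method" and its "body", one argument or row to a line. move_arm: Moves the arm, as the interface text tells. Its arguments: {"type":"object","properties":{"targets":{"type":"array"},"claw":{"type":"number"},"newtons":{"type":"number"}},"required":["targets"]}

```bash
ls; mkdir -p pics
python3 - <<'E'
from rig import bot
import cv2
s=bot.read_state();print(s);print(bot.grip_point_offset)
for n in("side","top"):
    print(n,bot.camera_model(n)); cv2.imwrite(f"pics/{n}0.png",bot.camera(n)[:,:,::-1])
E
```

```text
pics
{'time': 0.0, 'qpos': array([-1.32727586e+00,  3.81204990e-01,  1.29824092e+00, -8.79639646e-06,
        1.46355217e+00, -2.15276028e-01]), 'qvel': array([-9.07277540e-05,  1.31499112e-04,  3.76744766e-04, -4.84386198e-05,
       -1.17776238e-03,  1.27849823e-03]), 'effort': array([-9.33424371e-05, -4.37929130e+01, -2.24559456e+01,  7.12827500e-02,
        3.52216163e-02, -1.22990132e-04]), 'tool_pos': array([ 0.24352093, -0.49285714,  0.23813962]), 'ee_rot': array([[ 8.96585774e-01,  4.42869991e-01, -3.47364532e-04],
       [ 4.42870031e-01, -8.96584787e-01,  1.36184790e-03],
       [ 2.91679811e-04, -1.37485079e-03, -9.99999012e-01]]), 'ft_force': array([ 0.14553448,  0.32262821, -0.00992207]), 'torque': array([ 0.01586962, -0.00149391, -0.01285525]), 'opening': 0.0882932885093325}
0.0187
side {'fx': 465.1291121721877, 'fy': 465.1291121721877, 'cx': 316.21557559386116, 'cy': 196.58633913842434, 'k1': -0.08908283976332287, 'xyz': array([0.16352743, 0.85325463, 0.92547416]), 'rotation': array([[-0.92386201,  0.27475365, -0.26643841],
       [-0.38263944, -0.64829519,  0.65825558],
       [ 0.00812739,  0.71008716,  0.70406688]])}
top {'fx': 462.68726683071753, 'fy': 462.68726683071753, 'cx': 325.2577363930664, 'cy': 199.4203505907581, 'k1': -0.09940004408784148, 'xyz': array([0.39357345, 0.04405268, 1.38280087]), 'rotation': array([[ 0.01253282,  0.99645568, -0.08318058],
       [-0.99986989,  0.01164389, -0.01116325],
       [-0.01015514,  0.08330967,  0.99647196]])}
```

View pics/side0.png

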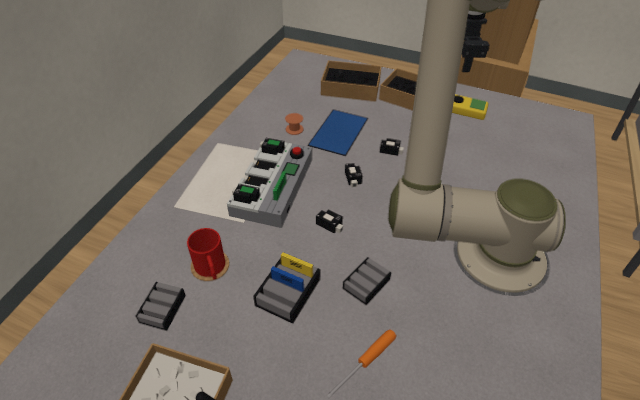

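View pics/top0.png

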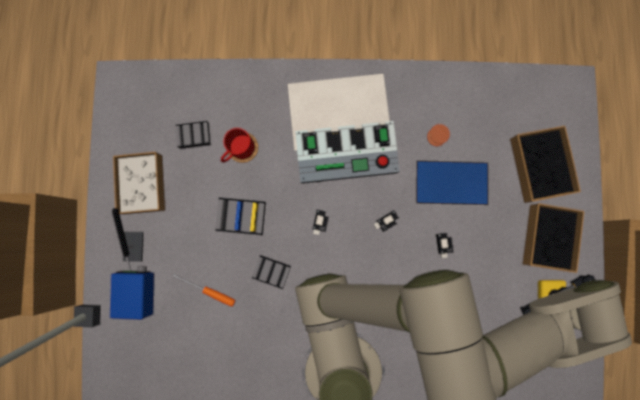

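```bash
cat > h.py <<'E'
from rig import bot
import cv2, numpy as np
def K(m): return np.array([[m['fx'],0,m['cx']],[0,m['fy'],m['cy']],[0,0,1.]]), np.array([m['k1'],0,0,0.])
def ray(n,uv):
    m=bot.camera_model(n);k,d=K(m)
    p=cv2.undistortPointsIter(np.array(uv,float).reshape(-1,1,2),k,d,None,None,(3,100,1e-10)).reshape(-1,2)
    v=np.c_[p[:,0],-p[:,1],-np.ones(len(p))]
    return m['xyz'],v@m['rotation'].T
def onz(n,uv,z):
    o,v=ray(n,uv); t=(z-o[2])/v[:,2]; return o+v*t[:,None]
def proj(n,P):
    m=bot.camera_model(n);k,d=K(m)
    c=(np.atleast_2d(P)-m['xyz'])@m['rotation']
    c=c*[1,-1,-1]
    return cv2.projectPoints(c,np.zeros(3),np.zeros(3),k,d)[0].reshape(-1,2)
def crop(n,img,u0,v0,w,h,f,name):
    cv2.imwrite(f"pics/{name}.png",cv2.resize(img[v0:v0+h,u0:u0+w,::-1],None,fx=f,fy=f,interpolation=cv2.INTER_CUBIC))
E
python3 - <<'E'
from h import *
t=bot.camera("top");s=bot.camera("side")
np.save("t0.npy",t);np.save("s0.npy",s)
crop("top",t,285,110,130,85,6,"c_station")
crop("top",t,300,195,170,70,4.5,"c_mods")
crop("top",t,205,185,100,110,5,"c_rack")
crop("side",s,220,125,190,110,4,"c_sstation")
crop("side",s,240,235,160,90,5,"c_srack")
E
```

```text
(no output)
```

View pics/c_station.png

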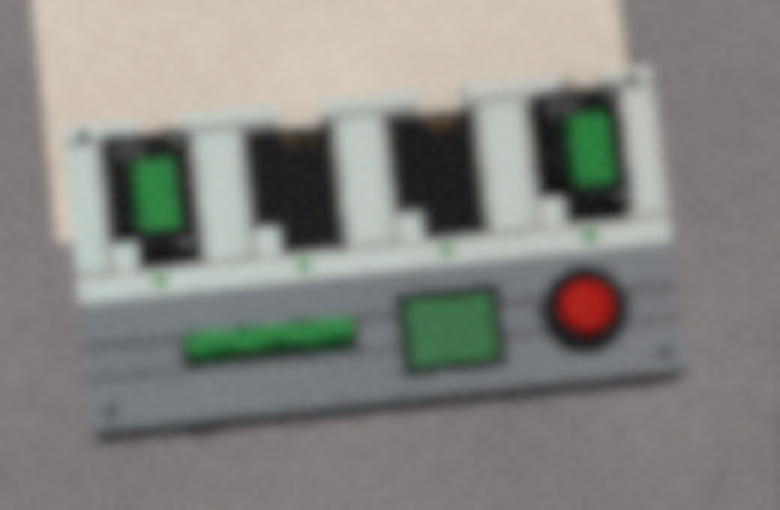

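View pics/c_mods.png

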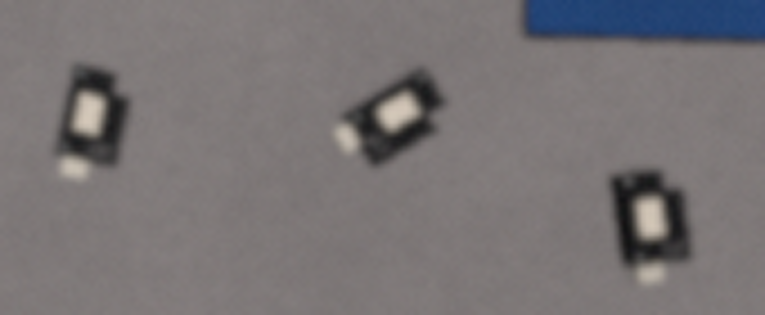

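View pics/c_rack.png

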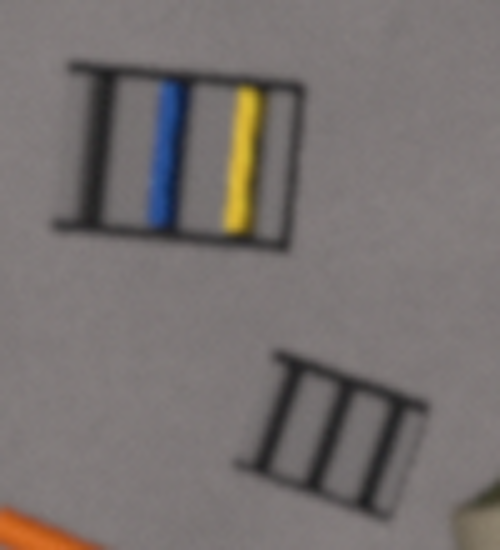

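View pics/c_sstation.png

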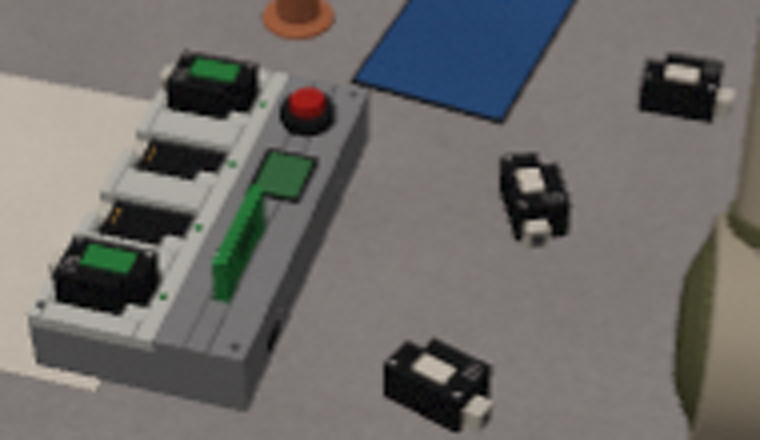

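View pics/c_srack.png

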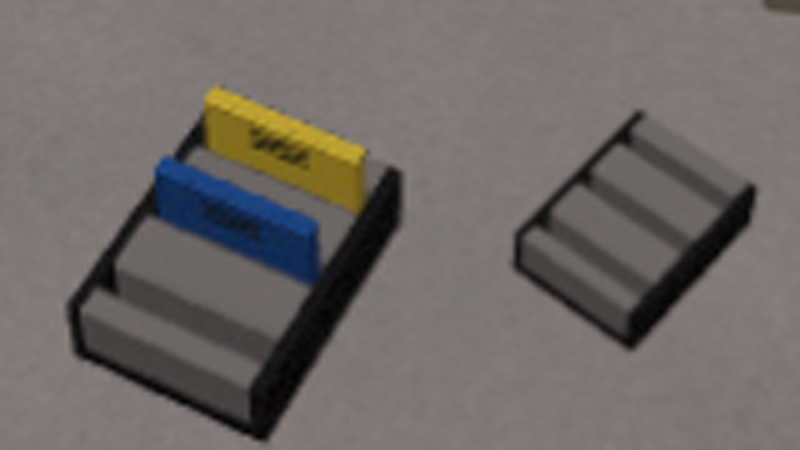

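```bash
cat > st.py <<'E'
from h import *
from scipy.optimize import least_squares
c=np.array([[76,145],[76,-145],[-75,-145],[-75,145]])/1000
T=np.array([[68,132],[650,65],[684,374],[97,437]])/6+[285,110]-0.5+.5/6
P=onz("top",T,.05)
print("top corners",P.round(4))
S=np.array([[368,92],[250,367],[30,318]])/4+[220,125]-.4
Q=onz("side",S,.05); print("side (-x-y),(-x+y),(+x+y)",Q.round(4))
def fit(c,P):
    f=lambda p:((c@np.array([[np.cos(p[2]),np.sin(p[2])],[-np.sin(p[2]),np.cos(p[2])]])+p[:2])-P[:,:2]).ravel()
    r=least_squares(f,[.5,0,0]);return r.x,r.fun*1000
print(fit(c,P)); print(fit(c[[2,3,0]],Q))
E
python3 st.py
python3 - <<'E'
from h import *
t=np.load("t0.npy");s=np.load("s0.npy")
def blobs(img,n,mask,z,amin,box):
    u0,v0,u1,v1=box
    mk=np.zeros(mask.shape,np.uint8); mk[v0:v1,u0:u1]=mask[v0:v1,u0:u1]*255
    nn,l,st,c=cv2.connectedComponentsWithStats(mk)
    for i in range(1,nn):
        if st[i,4]>=amin:
            ys,xs=np.nonzero(l==i)
            r=cv2.minAreaRect(np.c_[xs,ys].astype(np.float32))
            print(n,c[i].round(1),st[i,4],onz(n,[c[i]],z)[0].round(4),"rect",np.array(cv2.boxPoints(r)).round(1).tolist())
for n,img in(("top",t),("side",s)):
    h=cv2.cvtColor(img,cv2.COLOR_RGB2HSV).astype(int);H,S,V=h[...,0],h[...,1],h[...,2]
    g=(H>45)&(H<80)&(S>110)&(V>70)
    sb=(285,110,415,195) if n=="top" else (220,130,320,230)
    print("green");blobs(img,n,g,.072,8,sb)
    print("red");blobs(img,n,((H<8)|(H>172))&(S>150)&(V>100),.06,5,sb)
    print("white labels");blobs(img,n,(V>175)&(S<60),.032,5,(300,200,470,260) if n=="top" else (310,130,410,235))
    rb=(205,185,305,250) if n=="top" else (240,240,330,325)
    print("yellow");blobs(img,n,(H>20)&(H<35)&(S>150)&(V>100),.074,10,rb)
    print("blue");blobs(img,n,(H>100)&(H<125)&(S>130),.074,10,rb)
    print("mat");blobs(img,n,(H>100)&(H<125)&(S>130),.003,300,(400,150,500,215) if n=="top" else (300,100,380,160))
E
```

```text
top corners [[ 0.7037  0.1476  0.05  ]
 [ 0.7405 -0.1372  0.05  ]
 [ 0.5876 -0.1533  0.05  ]
 [ 0.5535  0.1307  0.05  ]]
side (-x-y),(-x+y),(+x+y) [[ 0.5873 -0.1523  0.05  ]
 [ 0.5478  0.1353  0.05  ]
 [ 0.7002  0.1523  0.05  ]]
(array([ 0.64582378, -0.00309975,  0.12057657]), array([ 0.15027062,  2.35224014, -1.76990721, -0.67425327,  1.21111716,
       -2.76836847,  0.40851944,  1.09038159]))
(array([6.42380049e-01, 3.11634871e-04, 1.27976467e-01]), array([-0.76478099, -0.76002241,  1.67370823, -0.77962827, -0.90892724,
        1.53965068]))
green
top [383.2 134.3] 90 [ 0.6935 -0.106   0.072 ] rect [[378.79998779296875, 128.39999389648438], [385.8999938964844, 127.5], [387.5, 139.8000030517578], [380.29998779296875, 140.6999969482422]]
top [310.7 142. ] 96 [0.6684 0.1027 0.072 ] rect [[307.0, 136.0], [315.0, 136.0], [315.0, 148.0], [307.0, 148.0]]
top [359.9 164.2] 60 [ 0.6052 -0.0392  0.072 ] rect [[353.5, 161.39999389648438], [365.0, 159.6999969482422], [366.1000061035156, 167.8000030517578], [354.6000061035156, 169.5]]
top [329.3 166.2] 96 [0.5986 0.0483 0.072 ] rect [[315.79998
[... 2812 characters left out ...]
00061035156, 219.8000030517578]]
yellow
side [296.5 264.2] 359 [0.4435 0.2762 0.074 ] rect [[277.29998779296875, 262.79998779296875], [281.8999938964844, 251.8000030517578], [315.29998779296875, 265.70001220703125], [310.70001220703125, 276.70001220703125]]
blue
side [286.8 278.4] 407 [0.4474 0.3201 0.074 ] rect [[267.3999938964844, 276.20001220703125], [272.20001220703125, 265.3999938964844], [307.1000061035156, 280.79998779296875], [302.29998779296875, 291.6000061035156]]
mat
side [338. 132.] 1469 [ 0.5621 -0.3156  0.003 ] rect [[308.70001220703125, 144.1999969482422], [335.1000061035156, 100.0999984741211], [366.20001220703125, 118.69999694824219], [339.70001220703125, 162.8000030517578]]
```

```bash
cat > m.py <<'E'
from h import *
yaw=.120; ex=np.array([np.cos(yaw),np.sin(yaw)]);ey=np.array([-np.sin(yaw),np.cos(yaw)])
C=np.array([.644,-.0015])
def st(P): P=np.atleast_2d(P)[:,:2]-C; return (np.c_[P@ex,P@ey]*1000).round(1)
E
python3 - <<'E'
from m import *
t=np.load("t0.npy")
# green cart top edges
print("cart top far edge ends", st(onz("top",[[315.3,165.3],[343.4,162.4]],.082)))
# side view: top edge of green: crop readings later
A=lambda L,f,o:np.array(L,float)/f+o-.5+.5/f
print("cart crop corners far L,far R,near R,near L", st(onz("top",A([[185,334],[353,317],[356,343],[186,363]],6,[285,110]),.082)))
print("side cart top: near end, far end", st(onz("side",A([[213,256],[224,252],[268,190],[255,186]],4,[220,125]),.082)))
print("button top", st(onz("top",[[382.3,160.4]],.06)), st(onz("side",[[296.3,149.6]],.06)))
print("stickers", st(onz("top",[[383.2,134.3],[310.7,142]],.072)), st(onz("side",[[273.4,142],[246.7,189.1]],.072)))
print("alu edge L,R", st(onz("top",A([[80,300],[668,242]],6,[285,110]),.05)))
print("nest1 pocket", st(onz("top",A([[246,135],[325,128],[340,243],[262,250]],6,[285,110]),.05)))
# rack corners top z=.042
R=onz("top",A([[70,67],[303,85],[288,247],[55,226]],5,[205,185]),.042);print("rack",R.round(4))
Rs=onz("side",A([[72,308],[212,118],[400,175],[262,385]],5,[240,235]),.042);print("rack side",Rs.round(4))
for n,P in(("y",[[249.4,231.2],[253,201.4],[257.9,202],[254.3,231.7]]),("b",[[234,229.4],[237,200.2],[242.3,200.7],[239.3,229.8]])):
    q=onz("top",P,.074); print(n,q.round(4),q.mean(0).round(4))
print("side y top edge", onz("side",A([[207,90],[365,152],[218,86],[360,148]],5,[240,235]),.074).round(4))
crop("top",t,285,150,70,30,11,"z1")
s=np.load("s0.npy");crop("side",s,260,150,60,60,9,"z2")
crop("top",t,210,190,65,55,10,"z3")
E
```

```text
cart top far edge ends [[-33.8  94.4]
 [-34.2  14.1]]
cart crop corners far L,far R,near R,near L [[-33.7  94. ]
 [-34.3  14.1]
 [-46.8  14. ]
 [-47.6  95. ]]
side cart top: near end, far end [[-35.1  87.9]
 [-40.8  82.4]
 [-49.4  16.3]
 [-39.6  14.9]]
button top [[-37.  -99.5]] [[ -37.1 -109.4]]
stickers [[  36.5 -109.6]
 [  36.7  100.6]] [[  34.  -110.6]
 [  35.    99.2]]
alu edge L,R [[  -6.4  143.5]
 [  -8.9 -144.2]]
nest1 pocket [[66.  54.5]
 [65.2 15.7]
 [ 7.7 14.8]
 [ 8.4 52.9]]
rack [[0.506  0.3718 0.042 ]
 [0.4971 0.2341 0.042 ]
 [0.4027 0.2407 0.042 ]
 [0.4128 0.3778 0.042 ]]
rack side [[0.5049 0.3723 0.042 ]
 [0.4931 0.2517 0.042 ]
 [0.398  0.2478 0.042 ]
 [0.4107 0.375  0.042 ]]
y [[0.4099 0.2727 0.074 ]
 [0.4948 0.2645 0.074 ]
 [0.4932 0.2504 0.074 ]
 [0.4087 0.2587 0.074 ]] [0.4516 0.2616 0.074 ]
b [[0.4143 0.3169 0.074 ]
 [0.4976 0.3106 0.074 ]
 [0.4964 0.2953 0.074 ]
 [0.4134 0.3017 0.074 ]] [0.4554 0.3061 0.074 ]
side y top edge [[0.4904 0.2596 0.074 ]
 [0.409  0.264  0.074 ]
 [0.4867 0.2555 0.074 ]
 [0.4119 0.2628 0.074 ]]
```

View pics/z1.png

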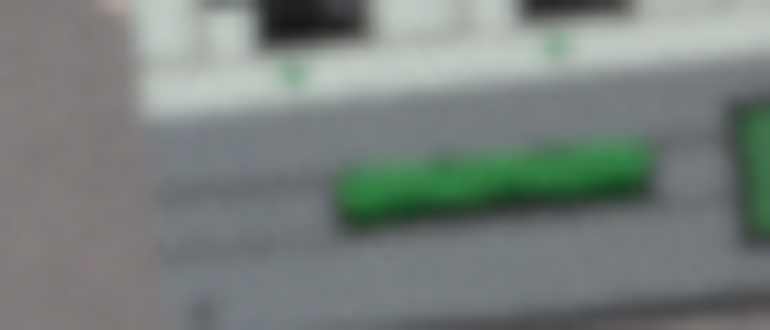

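View pics/z2.png

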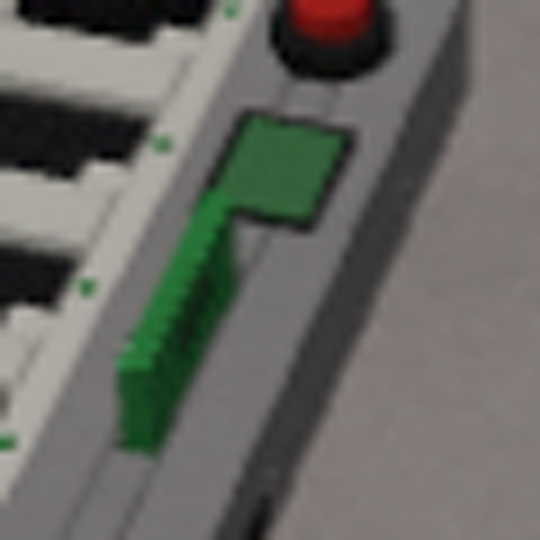

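View pics/z3.png

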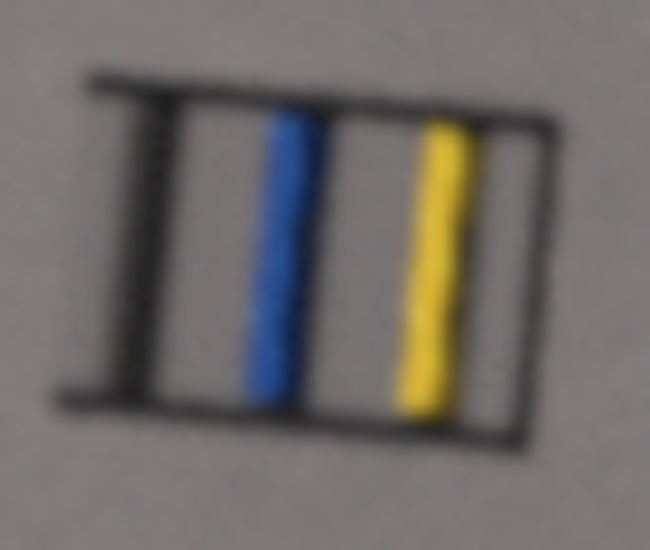

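```bash
cat > go.py <<'E'
import sys
from h import *
from scipy.spatial.transform import Rotation as Ro
# usage: go.py x y z theta [x y z theta ...]: prints rows from the current pose
s=bot.read_state();R=s['ee_rot'];p=s['tool_pos']
th=np.arctan2(R[1,0],R[0,0])
print("t %.2f pos %s th %.3f open %.4f F %s q6 %.2f"%(s['time'],p.round(4),th,s['opening'],s['ft_force'].round(1),s['qpos'][5]))
a=list(map(float,sys.argv[1:]))
for i in range(0,len(a),4):
    x,y,z,t=a[i:i+4]
    Rt=np.array([[np.cos(t),np.sin(t),0],[np.sin(t),-np.cos(t),0],[0,0,-1]])
    d=R.T@(np.array([x,y,z])-p); w=Ro.from_matrix(R.T@Rt).as_rotvec()
    print((d/.3).round(4).tolist(),(w/(np.pi/2)).round(4).tolist(),"rows>=",np.ceil(max(np.linalg.norm(d)/.0625,np.degrees(np.linalg.norm(w))/10.7)))
E
python3 go.py .46 -.3 .20 .12 .692 -.1015 .12 .12
python3 - <<'E'
from m import *
# triangulate
def tri(a,b):
    o1,v1=ray("top",[a]);o2,v2=ray("side",[b]);v1=v1[0];v2=v2[0]
    A=np.c_[v1,-v2];t=np.linalg.lstsq(A,o2-o1,rcond=None)[0]
    p,q=o1+v1*t[0],o2+v2*t[1];return ((p+q)/2).round(4),np.linalg.norm(p-q).round(4)
print("button",tri([382.3,160.4],[296.3,149.6]))
print("sticker",tri([383.2,134.3],[273.4,142]),tri([310.7,142],[246.7,189.1]))
print("labels",tri([319.3,220],[328,216.5]),tri([387.9,219.4],[352.1,169.2]),tri([444,243],[390.2,142.9]))
q,d=tri([382.3,160.4],[296.3,149.6]);print(st(q))
print("slot est",C+ex*-.0395+ey*.054, "mat corners",onz("top",[[416,202],[417,161],[487.4,162.5],[486.5,203.7]],.003).round(3))
# reel
t=np.load("t0.npy");print(onz("top",[[438,135]],.046))
E
```

```text
t 0.20 pos [ 0.2435 -0.493   0.2384] th 0.459 open 0.0882 F [ 0.1 -1.3  1.4] q6 -0.22
[0.9317, -0.257, 0.1284] [-0.0005, -0.0, 0.2157] rows>= 5.0
[1.9181, -0.5076, 0.3955] [-0.0005, -0.0, 0.2157] rows>= 10.0
button (array([ 0.6165, -0.104 ,  0.0692]), np.float64(0.0023))
sticker (array([ 0.692 , -0.1064,  0.0726]), np.float64(0.0026)) (array([0.6672, 0.1023, 0.0731]), np.float64(0.0019))
labels (array([0.4451, 0.0756, 0.0333]), np.float64(0.0013)) (array([ 0.449 , -0.1245,  0.0343]), np.float64(0.0017)) (array([ 0.3816, -0.2894,  0.0327]), np.float64(0.0022))
[[-39.6 -98.5]]
slot est [0.5983196  0.04738303] mat corners [[ 0.504 -0.213  0.003]
 [ 0.628 -0.216  0.003]
 [ 0.627 -0.432  0.003]
 [ 0.501 -0.427  0.003]]
[[ 0.69973204 -0.27115637  0.046     ]]
```

The views show these look-alikes:

- **Racks (top view):** the largest, at (241,216), holds the blue and yellow cartridges. Empty small ones sit at (193,134) and (271,271). I choose (241,216).
- **Green things:** stickers at (311,142) and (383,134) are the finished modules. The thin strip at (329,166) stands up in the side view, so it is the cartridge. The flat square at (360,164) is the display.
- **Waiting modules:** white labels at (319,220), (388,219) and (444,243).
- **Blue things:** the mat is at (452,182), not the blue box at (132,295).
- **Copper reel:** at (438,135).

The close crops confirm these choices. I start with the finished module at (383,134).

Call:
{"method": "move_arm", "body": {
  "targets": [
    [[0.93,-0.257,0.13,0,0,0.216],[0.93,-0.257,0.13,0,0,0.216],[0.93,-0.257,0.13,0,0,0.216],[0.93,-0.257,0.13,0,0,0.216],[0.93,-0.257,0.13,0,0,0.216],[0.93,-0.257,0.13,0,0,0.216]]
  ],
  "claw": 60
}}

```text
time: 0.95
tool_pos: [0.461, -0.2982, 0.1991]
ee_rot: [[0.992, 0.123, -0.001], [0.123, -0.992, 0.001], [-0.001, -0.001, -1.0]]
ft_force: [0.2, -1.4, -1.3]
opening: 0.0527
```

```bash
python3 go.py .692 -.1015 .12 .12 .692 -.1015 .054 .12
```

```text
t 0.95 pos [ 0.461  -0.2982  0.1991] th 0.124 open 0.0527 F [ 0.2 -1.4 -1.3] q6 0.66
[0.8451, -0.5552, 0.2638] [-0.0008, 0.0004, 0.0024] rows>= 6.0
[0.8452, -0.5549, 0.4838] [-0.0008, 0.0004, 0.0024] rows>= 6.0
```

Call:
{"method": "move_arm", "body": {
  "targets": [
    [[0.845,-0.555,0.264,0,0,0.002],[0.845,-0.555,0.264,0,0,0.002],[0.845,-0.555,0.264,0,0,0.002],[0.845,-0.555,0.264,0,0,0.002],[0.845,-0.555,0.264,0,0,0.002],[0.845,-0.555,0.264,0,0,0.002],[0.845,-0.555,0.264,0,0,0.002]]
  ]
}}

```text
time: 1.82
tool_pos: [0.691, -0.1061, 0.1205]
ee_rot: [[0.993, 0.115, -0.0], [0.115, -0.993, -0.0], [-0.0, 0.0, -1.0]]
ft_force: [0.7, -0.8, -0.6]
opening: 0.0526
```

```bash
python3 go.py  .692 -.1015 .054 .12
python3 - <<'E'
from h import *
t=bot.camera("top");s=bot.camera("side")
crop("top",t,340,100,80,80,7,"a1");crop("side",s,240,110,90,70,7,"a2")
E
```

```text
t 1.82 pos [ 0.691  -0.1061  0.1205] th 0.116 open 0.0526 F [ 0.7 -0.8 -0.6] q6 1.13
[0.0053, -0.015, 0.2218] [0.0002, 0.0003, -0.0028] rows>= 2.0
```

View pics/a2.png

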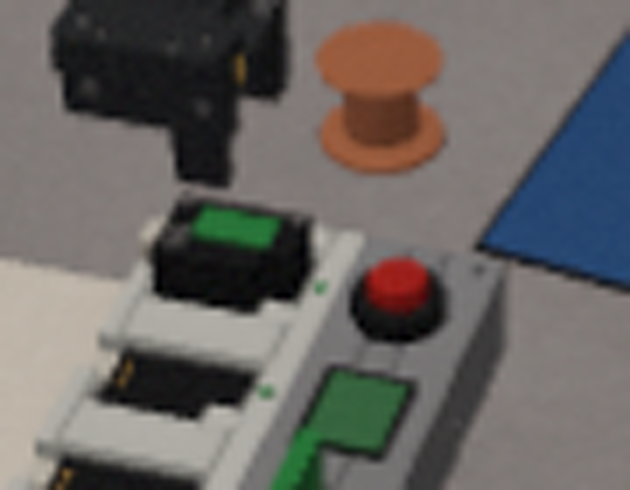

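```bash
python3 go.py  .692 -.1015 .054 .12
```

```text
t 1.93 pos [ 0.6908 -0.1067  0.1214] th 0.114 open 0.0529 F [-0.6 -0.   0.7] q6 1.13
[0.0059, -0.0168, 0.2245] [0.0004, -0.0003, -0.0036] rows>= 2.0
```

Call:
{"method": "move_arm", "body": {
  "targets": [
    [[0.006,-0.017,0.1,0,0,-0.003],[0.006,-0.017,0.19,0,0,-0.003],[0.006,-0.017,0.19,0,0,-0.003]]
  ]
}}

```text
time: 2.3
tool_pos: [0.6913, -0.1007, 0.0625]
ee_rot: [[0.993, 0.119, -0.003], [0.119, -0.993, 0.001], [-0.003, -0.001, -1.0]]
ft_force: [-0.1, -0.1, -0.2]
opening: 0.0528
```

```bash
python3 go.py  .692 -.1015 .054 .12
```

```text
t 2.30 pos [ 0.6913 -0.1007  0.0625] th 0.119 open 0.0528 F [-0.1 -0.1 -0.2] q6 1.14
[0.0022, 0.0031, 0.0283] [-0.0008, 0.0019, -0.0003] rows>= 1.0
```

Good, corrections work. Down the last bit and close.

Call:
{"method": "move_arm", "body": {
  "targets": [
    [[0.002,0.002,0.028,0,0,0],[0.002,0.002,0.028,0,0,0]]
  ]
}}

```text
time: 2.55
tool_pos: [0.6933, -0.1006, 0.0557]
ee_rot: [[0.993, 0.12, 0.001], [0.12, -0.993, -0.0], [0.001, 0.0, -1.0]]
ft_force: [0.4, 0.2, 0.6]
opening: 0.0531
```

Call:
{"method": "move_arm", "body": {
  "targets": [
    [[0,0,0,0,0,0],[0,0,0,0,0,0],[0,0,0,0,0,0],[0,0,0,0,0,0]]
  ],
  "claw": 30,
  "newtons": 20
}}

```text
time: 3.05
tool_pos: [0.6937, -0.1015, 0.0562]
ee_rot: [[0.993, 0.12, 0.002], [0.12, -0.993, -0.002], [0.001, 0.003, -1.0]]
ft_force: [0.3, -5.0, 2.8]
opening: 0.04
```

```bash
python3 go.py  .692 -.1015 .054 .12
```

```text
t 3.05 pos [ 0.6937 -0.1015  0.0562] th 0.120 open 0.0400 F [ 0.3 -5.   2.8] q6 1.14
[-0.0056, -0.0008, 0.0073] [0.0017, -0.0009, 0.0003] rows>= 1.0
```

Call:
{"method": "move_arm", "body": {
  "targets": [
    [[0,0,-0.1,0,0,0],[0,0,-0.2,0,0,0],[-0.08,0.2,-0.3,0,0,0],[-0.2,0.4,-0.3,0,0,0],[-0.3,0.5,-0.3,0,0,0],[-0.4,0.5,-0.3,0,0,0]]
  ]
}}

```text
time: 3.8
tool_pos: [0.5908, -0.2667, 0.1451]
ee_rot: [[0.993, 0.117, 0.0], [0.117, -0.993, -0.001], [0.0, 0.001, -1.0]]
ft_force: [-0.1, 0.6, -0.5]
opening: 0.0399
```

```bash
python3 go.py  .565 -.265 .06 .12 .565 -.265 .020 .12
```

```text
t 3.80 pos [ 0.5908 -0.2667  0.1451] th 0.118 open 0.0399 F [-0.1  0.6 -0.5] q6 0.85
[-0.0848, -0.0158, 0.2837] [0.0005, -0.0002, -0.0016] rows>= 2.0
[-0.0848, -0.0159, 0.417] [0.0005, -0.0002, -0.0016] rows>= 3.0
```

Call:
{"method": "move_arm", "body": {
  "targets": [
    [[-0.085,-0.016,0.1,0,0,0],[-0.085,-0.016,0.25,0,0,0],[-0.085,-0.016,0.37,0,0,0],[-0.085,-0.016,0.39,0,0,0],[-0.085,-0.016,0.405,0,0,0],[-0.085,-0.016,0.405,0,0,0]]
  ]
}}

```text
time: 4.55
tool_pos: [0.5669, -0.2621, 0.0248]
ee_rot: [[0.993, 0.121, 0.002], [0.121, -0.993, -0.001], [0.001, 0.001, -1.0]]
ft_force: [0.1, 0.3, -2.0]
opening: 0.0395
```

```bash
python3 go.py  .565 -.265 .06 .12 .565 -.265 .020 .12
```

```text
t 4.55 pos [ 0.5669 -0.2621  0.0248] th 0.121 open 0.0395 F [ 0.1  0.3 -2. ] q6 0.83
[-0.0074, 0.0089, -0.1172] [0.0008, -0.0009, 0.0008] rows>= 1.0
[-0.0076, 0.0087, 0.0161] [0.0008, -0.0009, 0.0008] rows>= 1.0
```

Call:
{"method": "move_arm", "body": {
  "targets": [
    [[0,0,0.015,0,0,0],[0,0,0.015,0,0,0]]
  ]
}}

```text
time: 4.8
tool_pos: [0.5664, -0.2618, 0.0193]
ee_rot: [[0.993, 0.121, 0.0], [0.121, -0.993, -0.0], [0.0, 0.0, -1.0]]
ft_force: [0.1, -0.0, -1.0]
opening: 0.0397
```

Call:
{"method": "move_arm", "body": {
  "targets": [
    [[0,0,0,0,0,0],[0,0,0,0,0,0],[0,0,-0.1,0,0,0],[0,0,-0.3,0,0,0],[0,0,-0.4,0,0,0],[0,0,-0.4,0,0,0]]
  ],
  "claw": 60
}}

```text
time: 5.55
tool_pos: [0.5672, -0.2623, 0.1417]
ee_rot: [[0.993, 0.121, 0.004], [0.121, -0.993, -0.003], [0.004, 0.003, -1.0]]
ft_force: [-0.8, -0.1, 0.1]
opening: 0.0528
```

```bash
python3 go.py  .667 .1065 .12 .12
```

```text
t 5.55 pos [ 0.5672 -0.2623  0.1417] th 0.121 open 0.0528 F [-0.8 -0.1  0.1] q6 0.83
[0.4787, -1.1804, 0.0699] [0.0022, -0.0024, 0.0007] rows>= 7.0
```

Call:
{"method": "move_arm", "body": {
  "targets": [
    [[0.15,-0.3,0,0,0,0],[0.25,-0.6,0,0,0,0],[0.35,-0.85,0,0,0,0],[0.4,-1,0,0,0,0],[0.4,-1,0,0,0,0],[0.4,-1,0,0,0,0],[0.4,-1,0,0,0,0]]
  ]
}}

```text
time: 6.42
tool_pos: [0.6489, 0.0505, 0.1379]
ee_rot: [[0.993, 0.122, -0.002], [0.122, -0.993, -0.0], [-0.002, -0.0, -1.0]]
ft_force: [-0.1, -0.4, -0.2]
opening: 0.0532
```

```bash
python3 go.py  .667 .1065 .10 .12
```

```text
t 6.42 pos [0.6489 0.0505 0.1379] th 0.122 open 0.0532 F [-0.1 -0.4 -0.2] q6 1.35
[0.0829, -0.1779, 0.1261] [-0.0001, 0.0012, 0.0013] rows>= 2.0
```

Call:
{"method": "move_arm", "body": {
  "targets": [
    [[0.083,-0.178,0.1,0,0,0.001],[0.083,-0.178,0.17,0,0,0.001],[0.083,-0.178,0.2,0,0,0.001],[0.083,-0.178,0.2,0,0,0.001]]
  ]
}}

```text
time: 6.92
tool_pos: [0.6674, 0.1047, 0.0789]
ee_rot: [[0.993, 0.117, -0.001], [0.117, -0.993, -0.0], [-0.001, 0.0, -1.0]]
ft_force: [-0.1, 0.6, 0.7]
opening: 0.0528
```

```bash
python3 go.py  .667 .1065 .055 .12
```

```text
t 6.92 pos [0.6674 0.1047 0.0789] th 0.117 open 0.0528 F [-0.1  0.6  0.7] q6 1.43
[-0.0006, -0.0063, 0.0796] [0.0, 0.0006, -0.0016] rows>= 1.0
```

Call:
{"method": "move_arm", "body": {
  "targets": [
    [[0,-0.006,0.05,0,0,-0.002],[0,-0.006,0.08,0,0,-0.002],[0,-0.006,0.08,0,0,-0.002]]
  ]
}}

```text
time: 7.3
tool_pos: [0.6669, 0.1081, 0.0543]
ee_rot: [[0.993, 0.122, -0.002], [0.122, -0.993, -0.0], [-0.002, -0.0, -1.0]]
ft_force: [1.1, 0.0, -0.6]
opening: 0.0528
```

Call:
{"method": "move_arm", "body": {
  "targets": [
    [[0,0,0,0,0,0],[0,0,0,0,0,0],[0,0,0,0,0,0],[0,0,0,0,0,0]]
  ],
  "claw": 30
}}

```text
time: 7.8
tool_pos: [0.6677, 0.1069, 0.0559]
ee_rot: [[0.993, 0.122, 0.001], [0.122, -0.993, -0.002], [0.001, 0.002, -1.0]]
ft_force: [-0.5, -6.5, 1.3]
opening: 0.0394
```

```bash
python3 go.py  .667 .1065 .055 .12
```

```text
t 7.80 pos [0.6677 0.1069 0.0559] th 0.122 open 0.0394 F [-0.5 -6.5  1.3] q6 1.43
[-0.0024, 0.001, 0.0029] [0.0015, -0.0004, 0.0013] rows>= 1.0
```

Call:
{"method": "move_arm", "body": {
  "targets": [
    [[0,0,-0.1,0,0,0],[0,0,-0.25,0,0,0],[-0.05,0.2,-0.3,0,0,0],[-0.1,0.4,-0.3,0,0,0],[-0.15,0.6,-0.3,0,0,0],[-0.2,0.8,-0.3,0,0,0],[-0.2,0.9,-0.3,0,0,0],[-0.2,0.99,-0.3,0,0,0],[-0.2,0.99,-0.3,0,0,0]]
  ]
}}

```text
time: 8.93
tool_pos: [0.6443, -0.1952, 0.145]
ee_rot: [[0.993, 0.121, 0.0], [0.121, -0.993, -0.0], [0.0, 0.0, -1.0]]
ft_force: [-0.4, 0.9, -0.9]
opening: 0.0397
```

```bash
python3 go.py  .565 -.365 .145 .12
```

```text
t 8.93 pos [ 0.6443 -0.1952  0.145 ] th 0.121 open 0.0397 F [-0.4  0.9 -0.9] q6 0.98
[-0.3306, 0.5299, -0.0001] [0.0001, -0.0001, 0.0007] rows>= 3.0
```

Call:
{"method": "move_arm", "body": {
  "targets": [
    [[-0.15,0.25,0,0,0,0],[-0.3,0.45,0,0,0,0],[-0.33,0.53,0,0,0,0],[-0.33,0.53,0.15,0,0,0],[-0.33,0.53,0.3,0,0,0],[-0.33,0.53,0.38,0,0,0],[-0.33,0.53,0.395,0,0,0],[-0.33,0.53,0.395,0,0,0]]
  ]
}}

```text
time: 9.93
tool_pos: [0.566, -0.3633, 0.0275]
ee_rot: [[0.992, 0.123, 0.001], [0.123, -0.992, -0.001], [0.001, 0.001, -1.0]]
ft_force: [0.0, -0.3, -0.8]
opening: 0.04
```

```bash
python3 go.py  .565 -.365 .0195 .12
```

```text
t 9.93 pos [ 0.566  -0.3633  0.0275] th 0.124 open 0.0400 F [ 0.  -0.3 -0.8] q6 0.70
[-0.0041, 0.0052, 0.0268] [0.0005, -0.0005, 0.0023] rows>= 1.0
```

Call:
{"method": "move_arm", "body": {
  "targets": [
    [[0,0,0.015,0,0,0],[0,0,0.026,0,0,0],[0,0,0.026,0,0,0]]
  ]
}}

```text
time: 10.3
tool_pos: [0.5653, -0.3638, 0.0189]
ee_rot: [[0.992, 0.122, 0.0], [0.122, -0.992, -0.0], [0.0, 0.0, -1.0]]
ft_force: [0.0, -0.2, 0.1]
opening: 0.0392
```

Call:
{"method": "move_arm", "body": {
  "targets": [
    [[0,0,0,0,0,0],[0,0,0,0,0,0],[0,0,-0.1,0,0,0],[0,0,-0.3,0,0,0],[0,0,-0.4,0,0,0],[0,0,-0.4,0,0,0]]
  ],
  "claw": 55
}}

```text
time: 11.05
tool_pos: [0.566, -0.3644, 0.1415]
ee_rot: [[0.992, 0.122, 0.004], [0.122, -0.992, -0.004], [0.003, 0.004, -1.0]]
ft_force: [0.1, -0.4, -1.3]
opening: 0.0485
```

```bash
python3 go.py  .5983 .0474 .145 1.69
python3 - <<'E'
from h import *
t=bot.camera("top")
np.save("t1.npy",t)
crop("top",t,280,110,240,150,3.3,"b1")
E
```

```text
t 11.05 pos [ 0.566  -0.3644  0.1415] th 0.123 open 0.0485 F [ 0.1 -0.4 -1.3] q6 0.70
[0.2748, -1.349, -0.0162] [0.0037, 0.0003, -0.9978] rows>= 9.0
```

View pics/b1.png

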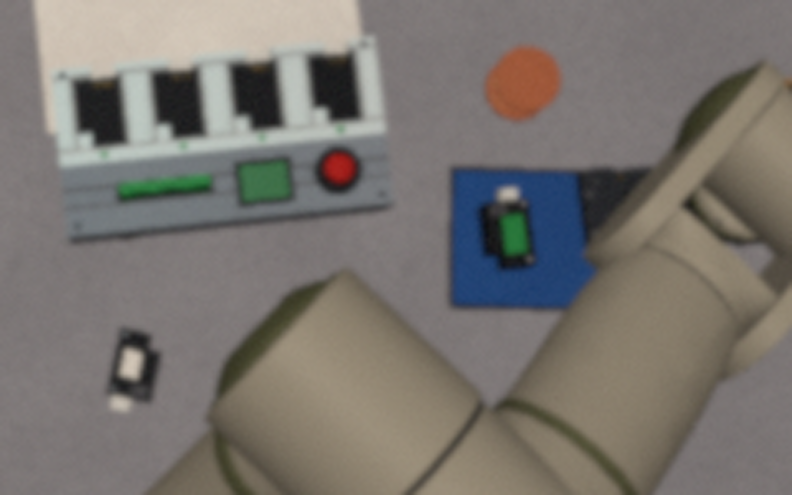

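The first finished module lies flat on the mat at crop (512,232), and all four nests are empty. Next is the green cartridge, crop (165,187).

Call:
{"method": "move_arm", "body": {
  "targets": [
    [[0.05,-0.2,-0.05,0,0,-0.1],[0.1,-0.4,-0.05,0,0,-0.2],[0.15,-0.55,-0.05,0,0,-0.3],[0.2,-0.7,-0.05,0,0,-0.45],[0.22,-0.85,-0.05,0,0,-0.55],[0.27,-0.97,-0.05,0,0,-0.7],[0.27,-0.97,-0.05,0,0,-0.8],[0.27,-0.97,-0.05,0,0,-0.9],[0.27,-0.97,-0.05,0,0,-0.998],[0.27,-0.97,-0.05,0,0,-0.998]]
  ],
  "claw": 35
}}

```text
time: 12.35
tool_pos: [0.6095, -0.0649, 0.152]
ee_rot: [[-0.118, 0.993, -0.003], [0.993, 0.118, 0.001], [0.001, -0.003, -1.0]]
ft_force: [-0.5, -0.5, 0.9]
opening: 0.0307
```

```bash
python3 go.py  .5983 .0474 .12 1.69
```

```text
t 12.35 pos [ 0.6095 -0.0649  0.152 ] th 1.689 open 0.0307 F [-0.5 -0.5  0.9] q6 -0.42
[0.376, 0.0073, 0.1073] [-0.0018, -0.0008, -0.0008] rows>= 2.0
```

Call:
{"method": "move_arm", "body": {
  "targets": [
    [[0.2,0.007,0.05,0,0,0],[0.376,0.007,0.1,0,0,0],[0.376,0.007,0.15,0,0,0],[0.376,0.007,0.2,0,0,0],[0.376,0.007,0.2,0,0,0]]
  ]
}}

```text
time: 12.98
tool_pos: [0.5984, 0.0459, 0.0923]
ee_rot: [[-0.117, 0.993, -0.003], [0.993, 0.117, 0.0], [0.0, -0.003, -1.0]]
ft_force: [1.0, 0.3, 0.5]
opening: 0.0308
```

```bash
python3 go.py  .5983 .0474 .055 1.69;python3 - <<'E'
from h import *
s=bot.camera("side");crop("side",s,240,130,90,80,7,"a3")
E
```

```text
t 12.97 pos [0.5984 0.0459 0.0923] th 1.688 open 0.0308 F [1.  0.3 0.5] q6 -0.24
[0.0049, 0.0007, 0.1244] [-0.0017, -0.0003, -0.0015] rows>= 1.0
```

View pics/a3.png

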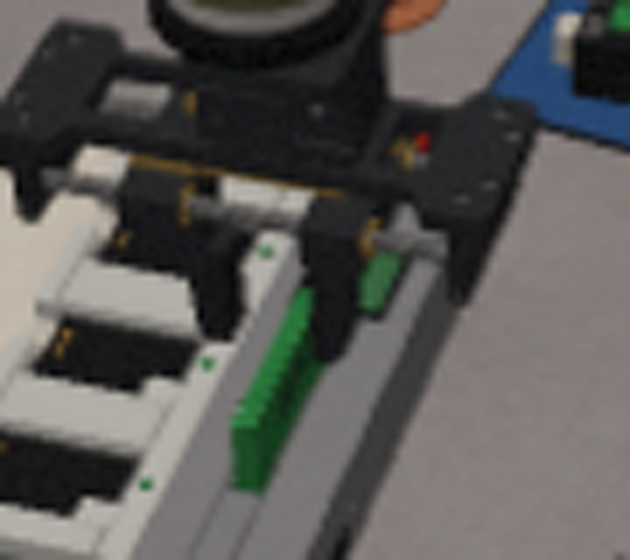

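The open fingers straddle the green cartridge, crop (270,390), so I'm going down.

Call:
{"method": "move_arm", "body": {
  "targets": [
    [[0.005,0,0.06,0,0,0],[0.005,0,0.11,0,0,0],[0.005,0,0.124,0,0,0],[0.005,0,0.124,0,0,0]]
  ]
}}

```text
time: 13.52
tool_pos: [0.5987, 0.0484, 0.0567]
ee_rot: [[-0.119, 0.993, 0.0], [0.993, 0.119, 0.0], [0.0, 0.0, -1.0]]
ft_force: [1.0, 0.4, 0.6]
opening: 0.0312
```

Call:
{"method": "move_arm", "body": {
  "targets": [
    [[0,0,0,0,0,0],[0,0,0,0,0,0],[0,0,0,0,0,0],[0,0,0,0,0,0]]
  ],
  "claw": 2
}}

```text
time: 14.02
tool_pos: [0.5988, 0.0487, 0.057]
ee_rot: [[-0.119, 0.993, 0.001], [0.993, 0.119, -0.0], [-0.0, 0.001, -1.0]]
ft_force: [0.2, 1.4, 1.6]
opening: 0.0099
```

```bash
python3 go.py  .5983 .0474 .055 1.69
```

```text
t 14.03 pos [0.5988 0.0487 0.057 ] th 1.690 open 0.0099 F [0.2 1.4 1.6] q6 -0.24
[-0.0042, -0.002, 0.0067] [0.0005, 0.0001, 0.0002] rows>= 1.0
```

Call:
{"method": "move_arm", "body": {
  "targets": [
    [[0,0,-0.1,0,0,0],[0,0,-0.2,0,0,0],[0,0,-0.35,0,0,0],[0,0,-0.35,0,0,0]]
  ]
}}

```text
time: 14.52
tool_pos: [0.5998, 0.0486, 0.1648]
ee_rot: [[-0.119, 0.993, 0.006], [0.993, 0.119, -0.001], [-0.001, 0.006, -1.0]]
ft_force: [-0.0, 0.5, -1.0]
opening: 0.0101
```

```bash
python3 go.py  .457 .351 .16 3.078
python3 - <<'E'
from h import *
s=bot.camera("side");t=bot.camera("top");crop("side",s,220,100,120,110,5,"a4")
np.save("s2.npy",s);crop("top",t,285,110,130,85,6,"a5")
E
```

```text
t 14.53 pos [0.5998 0.0486 0.1648] th 1.690 open 0.0101 F [-0.   0.5 -1. ] q6 -0.24
[1.0575, -0.3522, 0.0124] [0.0027, 0.0035, -0.8833] rows>= 8.0
```

View pics/a4.png

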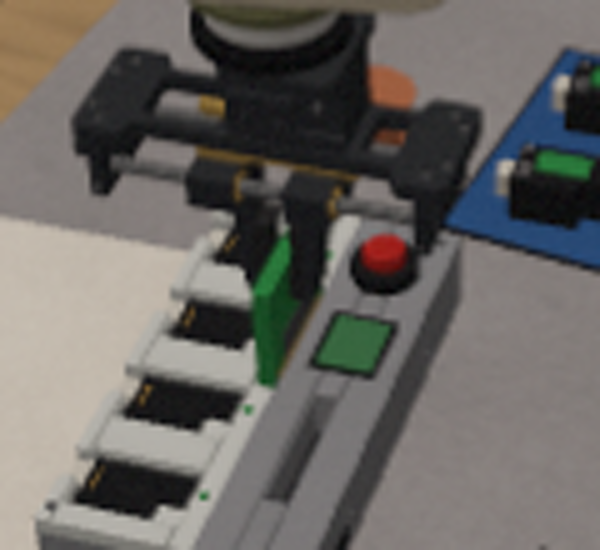

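View pics/a5.png

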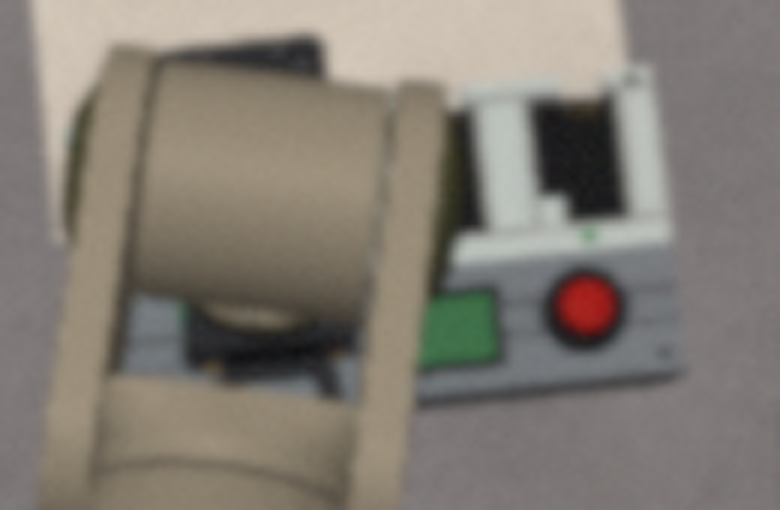

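Both modules are on the mat, and the cartridge is clear of the now visible empty slot, side crop (300,450). Now to the rack.

Call:
{"method": "move_arm", "body": {
  "targets": [
    [[0.2,-0.05,0,0,0,-0.1],[0.4,-0.1,0,0,0,-0.2],[0.55,-0.15,0,0,0,-0.3],[0.75,-0.2,0,0,0,-0.4],[0.9,-0.3,0,0,0,-0.5],[0.98,-0.35,0,0,0,-0.6],[0.98,-0.352,0,0,0,-0.7],[0.98,-0.352,0,0,0,-0.8],[0.98,-0.352,0,0,0,-0.883],[0.98,-0.352,0,0,0,-0.883]]
  ]
}}

```text
time: 15.88
tool_pos: [0.4581, 0.3278, 0.1602]
ee_rot: [[-0.998, 0.065, -0.003], [0.065, 0.998, -0.001], [0.003, -0.001, -1.0]]
ft_force: [-0.0, 0.5, -1.1]
opening: 0.0099
```

```bash
python3 go.py  .457 .351 .12 3.078
python3 - <<'E'
from h import *
t=bot.camera("top");s=bot.camera("side");np.save("t3.npy",t);crop("top",t,285,110,130,85,6,"a6");crop("side",s,220,125,100,100,6,"a7")
E
```

```text
t 15.88 pos [0.4581 0.3278 0.1602] th 3.076 open 0.0099 F [-0.   0.5 -1.1] q6 -1.09
[0.0084, 0.0772, 0.1339] [-0.0008, -0.0016, -0.0012] rows>= 1.0
```

View pics/a6.png

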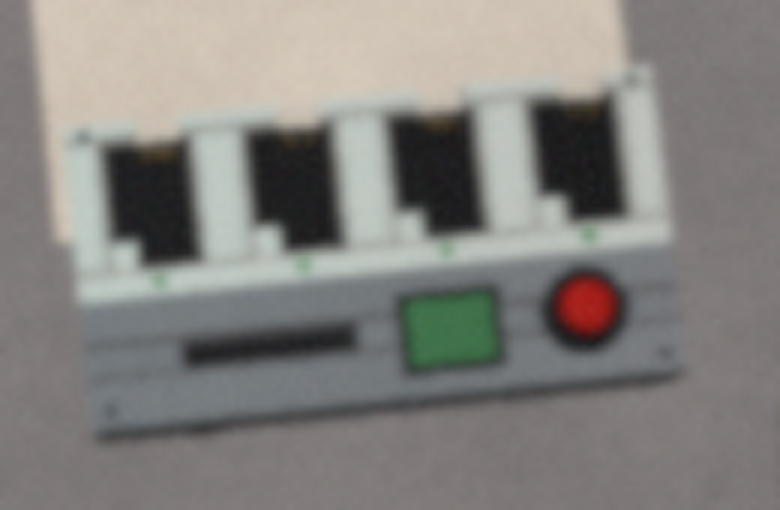

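View pics/a7.png

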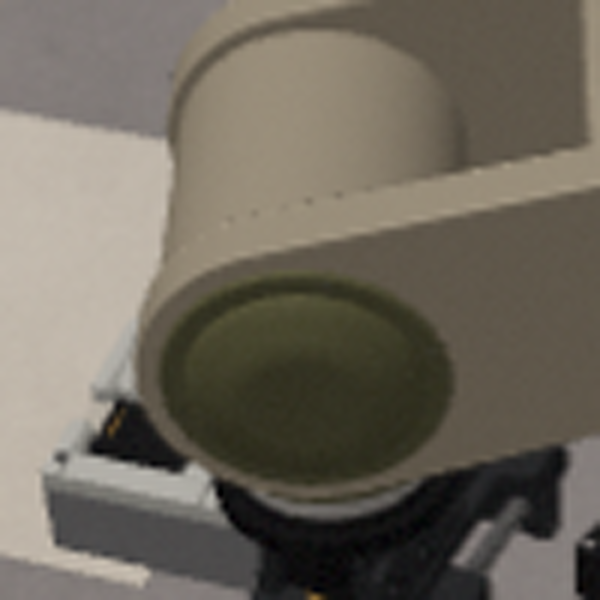

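Run:
```python
from m import *
A=lambda L,f,o:np.array(L,float)/f+o-.5+.5/f
P=onz("top",A([[185,353],[355,336],[185,342],[354,323],[186,366],[356,349]],6,[285,110]),.05)
print(P.round(4),st(P)); print(P[:2].mean(0))
t=np.load("t3.npy");g=cv2.cvtColor(t,cv2.COLOR_RGB2GRAY).astype(int)
# intensity profile along slot axis
e=P[1,:2]-P[0,:2]
for k in np.arange(-.1,1.11,.02):
    q=P[0]+(P[1]-P[0])*k; u=proj("top",q)[0]
    v=cv2.getRectSubPix(t[...,1].copy(),(1,1),tuple(u.astype(float)))
    print(st(q)[0,1],int(v[0,0]),end="; ")
```

```text
[[0.595  0.0887 0.05  ]
 [0.6042 0.0064 0.05  ]
 [0.6004 0.0888 0.05  ]
 [0.6106 0.007  0.05  ]
 [0.5886 0.0882 0.05  ]
 [0.5979 0.0059 0.05  ]] [[-37.8  95.5]
 [-38.5  12.6]
 [-32.5  94.9]
 [-32.1  12.4]
 [-44.2  95.7]
 [-44.9  12.9]]
[0.59961692 0.04758416 0.05      ]
103.7 119; 102.1 116; 100.4 109; 98.8 99; 97.1 86; 95.5 71; 93.8 55; 92.2 47; 90.5 41; 88.8 40; 87.2 39; 85.5 38; 83.9 38; 82.2 39; 80.6 38; 78.9 38; 77.2 39; 75.6 40; 73.9 40; 72.3 40; 70.6 41; 69.0 40; 67.3 40; 65.6 39; 64.0 39; 62.3 39; 60.7 39; 59.0 38; 57.4 37; 55.7 36; 54.0 37; 52.4 38; 50.7 38; 49.1 39; 47.4 41; 45.8 39; 44.1 37; 42.4 38; 40.8 39; 39.1 39; 37.5 38; 35.8 38; 34.2 38; 32.5 39; 30.8 38; 29.2 37; 27.5 38; 25.9 39; 24.2 38; 22.6 39; 20.9 39; 19.3 41; 17.6 44; 15.9 52; 14.3 62; 12.6 78; 11.0 93; 9.3 106; 7.7 114; 6.0 120; 4.3 120;
```

Call:
{"method": "move_arm", "body": {
  "targets": [
    [[0.008,0.04,0.03,0,0,0],[0.008,0.077,0.1,0,0,0],[0.008,0.077,0.15,0,0,0],[0.008,0.077,0.15,0,0,0]]
  ]
}}

```text
time: 16.48
tool_pos: [0.4571, 0.351, 0.1152]
ee_rot: [[-0.998, 0.064, -0.003], [0.064, 0.998, -0.001], [0.003, -0.002, -1.0]]
ft_force: [-0.2, -0.4, -0.2]
opening: 0.0099
```

```bash
python3 go.py  .457 .351 .049 3.078
python3 - <<'E'
from h import *
s=bot.camera("side");crop("side",s,230,200,120,130,5,"a8")
E
```

```text
t 16.48 pos [0.4571 0.351  0.1152] th 3.077 open 0.0099 F [-0.2 -0.4 -0.2] q6 -1.06
[-0.0003, 0.0003, 0.2208] [-0.001, -0.0016, -0.0006] rows>= 2.0
```

View pics/a8.png

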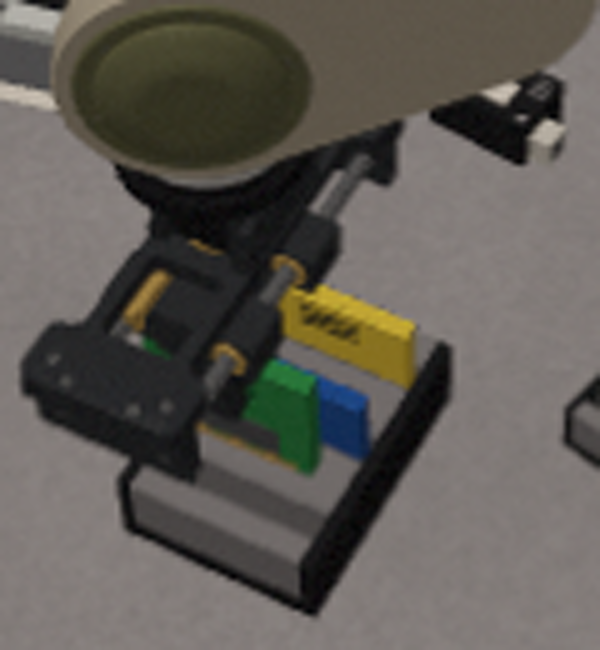

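Call:
{"method": "move_arm", "body": {
  "targets": [
    [[0,0,0.06,0,0,0],[0,0,0.1,0,0,0],[0,0,0.13,0,0,0],[0,0,0.15,0,0,0],[0,0,0.15,0,0,0]]
  ]
}}

```text
time: 17.15
tool_pos: [0.4579, 0.3515, 0.0715]
ee_rot: [[-0.998, 0.065, 0.0], [0.065, 0.998, 0.001], [-0.0, 0.001, -1.0]]
ft_force: [0.7, 2.7, -1.5]
opening: 0.0097
```

```bash
python3 go.py  .457 .351 .049 3.078
```

```text
t 17.15 pos [0.4579 0.3515 0.0715] th 3.077 open 0.0097 F [ 0.7  2.7 -1.5] q6 -1.06
[0.0027, -0.002, 0.0751] [0.0005, 0.0001, -0.0006] rows>= 1.0
```

Call:
{"method": "move_arm", "body": {
  "targets": [
    [[0.002,0.003,0.02,0,0,0],[0.002,0.003,0.05,0,0,0],[0.002,0.003,0.068,0,0,0],[0.002,0.003,0.068,0,0,0]]
  ]
}}

```text
time: 17.65
tool_pos: [0.457, 0.352, 0.0506]
ee_rot: [[-0.998, 0.064, -0.001], [0.064, 0.998, -0.0], [0.001, -0.0, -1.0]]
ft_force: [0.9, 1.6, -1.1]
opening: 0.0097
```

```bash
python3 go.py  .457 .351 .049 3.078
```

```text
t 17.65 pos [0.457  0.352  0.0506] th 3.077 open 0.0097 F [ 0.9  1.6 -1.1] q6 -1.06
[-0.0004, -0.0035, 0.0055] [-0.0003, -0.0007, -0.0005] rows>= 1.0
```

Call:
{"method": "move_arm", "body": {
  "targets": [
    [[0,0,0,0,0,0],[0,0,0,0,0,0],[0,0,-0.1,0,0,0],[0,0,-0.25,0,0,0],[0.014,-0.1,-0.25,0,0,0],[0.014,-0.25,-0.25,0,0,0],[0.014,-0.3,-0.25,0,0,0],[0.014,-0.3,-0.25,0,0,0]]
  ],
  "claw": 33
}}

```text
time: 18.65
tool_pos: [0.4475, 0.2624, 0.1265]
ee_rot: [[-0.998, 0.066, 0.0], [0.066, 0.998, 0.0], [-0.0, 0.0, -1.0]]
ft_force: [-0.1, 0.5, -0.1]
opening: 0.029
```

```bash
python3 go.py  .4516 .262 .049 3.078;python3 - <<'E'
from h import *
s=bot.camera("side");crop("side",s,230,220,120,120,5,"a9")
E
```

```text
t 18.65 pos [0.4475 0.2624 0.1265] th 3.076 open 0.0290 F [-0.1  0.5 -0.1] q6 -1.20
[-0.0135, -0.0004, 0.2584] [0.0002, 0.0002, -0.0014] rows>= 2.0
```

View pics/a9.png

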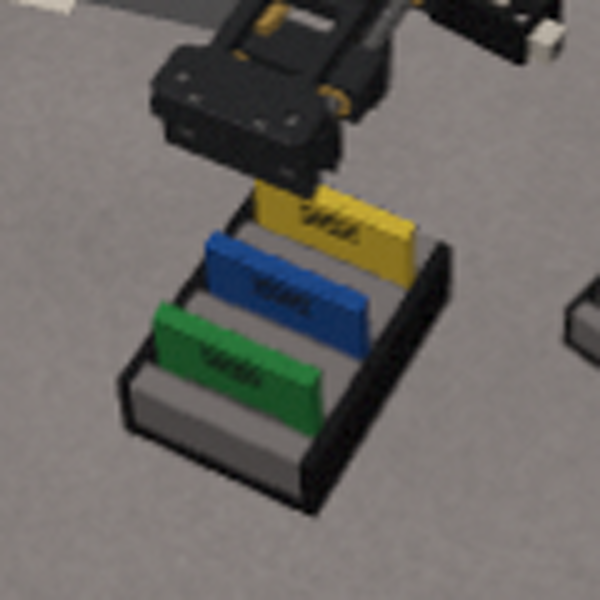

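The green cartridge stands home beside the blue, crop (240,370), at the same height. Now the yellow one.

Call:
{"method": "move_arm", "body": {
  "targets": [
    [[-0.0135,0,0.08,0,0,0],[-0.0135,0,0.16,0,0,0],[-0.0135,0,0.22,0,0,0],[-0.0135,0,0.25,0,0,0],[-0.0135,0,0.25,0,0,0]]
  ]
}}

```text
time: 19.32
tool_pos: [0.4512, 0.2629, 0.051]
ee_rot: [[-0.998, 0.064, -0.001], [0.064, 0.998, -0.0], [0.001, -0.0, -1.0]]
ft_force: [0.5, 0.0, 0.6]
opening: 0.029
```

Call:
{"method": "move_arm", "body": {
  "targets": [
    [[0,0,0,0,0,0],[0,0,0,0,0,0],[0,0,0,0,0,0],[0,0,0,0,0,0]]
  ],
  "claw": 2
}}

```text
time: 19.82
tool_pos: [0.4515, 0.2625, 0.0518]
ee_rot: [[-0.998, 0.064, 0.001], [0.064, 0.998, 0.0], [-0.001, 0.0, -1.0]]
ft_force: [-0.2, -0.6, 5.2]
opening: 0.0096
```

```bash
python3 go.py  .4516 .262 .049 3.078
```

```text
t 19.82 pos [0.4515 0.2625 0.0518] th 3.077 open 0.0096 F [-0.2 -0.6  5.2] q6 -1.21
[-0.0003, -0.0015, 0.0092] [0.0003, 0.0006, -0.0005] rows>= 1.0
```

Call:
{"method": "move_arm", "body": {
  "targets": [
    [[0,0,-0.1,0,0,0],[0,0,-0.2,0,0,0],[0,0,-0.37,0,0,0],[0,0,-0.37,0,0,0]]
  ]
}}

```text
time: 20.32
tool_pos: [0.4525, 0.2627, 0.1654]
ee_rot: [[-0.998, 0.064, 0.006], [0.064, 0.998, 0.002], [-0.006, 0.002, -1.0]]
ft_force: [-0.5, 0.1, -0.5]
opening: 0.01
```

```bash
python3 go.py .5989 .0477 .16 1.69
```

```text
t 20.32 pos [0.4525 0.2627 0.1654] th 3.077 open 0.0100 F [-0.5  0.1 -0.5] q6 -1.21
[-0.5328, -0.6841, 0.0196] [0.004, 0.0023, 0.8832] rows>= 8.0
```

Call:
{"method": "move_arm", "body": {
  "targets": [
    [[-0.1,-0.12,0.01,0,0,0.1],[-0.2,-0.24,0.01,0,0,0.2],[-0.3,-0.36,0.01,0,0,0.3],[-0.38,-0.48,0.01,0,0,0.4],[-0.46,-0.58,0.01,0,0,0.52],[-0.53,-0.684,0.01,0,0,0.64],[-0.533,-0.684,0.01,0,0,0.76],[-0.533,-0.684,0.01,0,0,0.883],[-0.533,-0.684,0.01,0,0,0.883],[-0.533,-0.684,0.01,0,0,0.883]]
  ]
}}

```text
time: 21.58
tool_pos: [0.5974, 0.0474, 0.1586]
ee_rot: [[-0.123, 0.992, -0.001], [0.992, 0.123, 0.0], [0.0, -0.001, -1.0]]
ft_force: [-0.5, 0.1, -1.7]
opening: 0.0101
```

```bash
python3 go.py .5989 .0477 .10 1.69
```

```text
t 21.57 pos [0.5974 0.0474 0.1586] th 1.694 open 0.0101 F [-0.5  0.1 -1.7] q6 -0.24
[0.0004, 0.0053, 0.1954] [-0.0007, -0.0002, 0.0024] rows>= 1.0
```

Call:
{"method": "move_arm", "body": {
  "targets": [
    [[0,0.005,0.1,0,0,0.002],[0,0.005,0.18,0,0,0.002],[0,0.005,0.19,0,0,0.002],[0,0.005,0.19,0,0,0.002]]
  ]
}}

```text
time: 22.08
tool_pos: [0.5994, 0.0475, 0.1028]
ee_rot: [[-0.117, 0.993, 0.001], [0.993, 0.117, -0.0], [-0.0, 0.001, -1.0]]
ft_force: [-0.1, -0.3, -0.5]
opening: 0.0096
```

```bash
python3 go.py .5989 .0477 .060 1.69
python3 - <<'E'
from h import *
s=bot.camera("side");crop("side",s,220,110,120,110,5,"a10")
E
```

```text
t 22.07 pos [0.5994 0.0475 0.1028] th 1.688 open 0.0096 F [-0.1 -0.3 -0.5] q6 -0.24
[0.001, -0.0018, 0.1428] [0.0004, 0.0001, -0.0011] rows>= 1.0
```

View pics/a10.png

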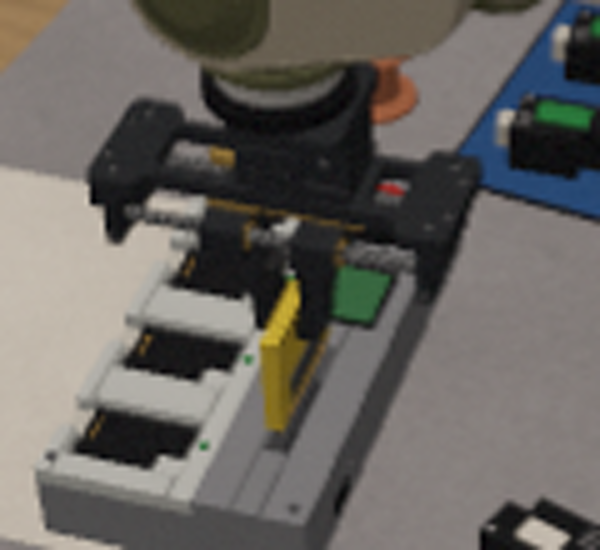

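The yellow cartridge is right above the slot, with its lower near corner at crop (280,430). Inserting it.

Call:
{"method": "move_arm", "body": {
  "targets": [
    [[0,-0.001,0.04,0,0,0],[0,-0.001,0.07,0,0,0],[0,-0.001,0.1,0,0,0],[0,-0.001,0.12,0,0,0],[0,-0.001,0.136,0,0,0],[0,-0.001,0.136,0,0,0]]
  ]
}}

```text
time: 22.88
tool_pos: [0.5987, 0.0474, 0.0612]
ee_rot: [[-0.116, 0.993, -0.001], [0.993, 0.116, 0.0], [0.0, -0.0, -1.0]]
ft_force: [0.7, -0.2, -0.2]
opening: 0.0101
```

```bash
python3 go.py .5989 .0477 .060 1.69
```

```text
t 22.88 pos [0.5987 0.0474 0.0612] th 1.687 open 0.0101 F [ 0.7 -0.2 -0.2] q6 -0.23
[0.0008, 0.0006, 0.0039] [-0.0003, -0.0001, -0.0018] rows>= 1.0
```

Call:
{"method": "move_arm", "body": {
  "targets": [
    [[0,0,0,0,0,0],[0,0,0,0,0,0],[0,0,-0.15,0,0,0],[0,0,-0.35,0,0,0],[0.2,0,-0.4,0,0,-0.1],[0.4,0,-0.4,0,0,-0.2],[0.6,-0.1,-0.4,0,0,-0.3],[0.6,-0.1,-0.4,0,0,-0.4]]
  ],
  "claw": 33
}}

```text
time: 23.88
tool_pos: [0.546, 0.226, 0.1819]
ee_rot: [[-0.685, 0.729, -0.0], [0.729, 0.685, 0.001], [0.0, 0.0, -1.0]]
ft_force: [0.6, -0.0, -0.5]
opening: 0.029
```

```bash
python3 go.py
python3 - <<'E'
from h import *
s=bot.camera("side");t=bot.camera("top");np.save("s4.npy",s);np.save("t4.npy",t)
cv2.imwrite("pics/t4.png",t[:,:,::-1]);cv2.imwrite("pics/s4.png",s[:,:,::-1])
E
```

```text
t 23.88 pos [0.546  0.226  0.1819] th 2.325 open 0.0290 F [ 0.6 -0.  -0.5] q6 -0.56
```

View pics/t4.png

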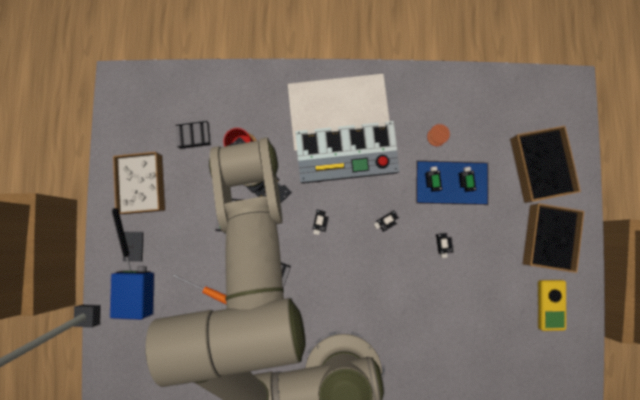

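View pics/s4.png

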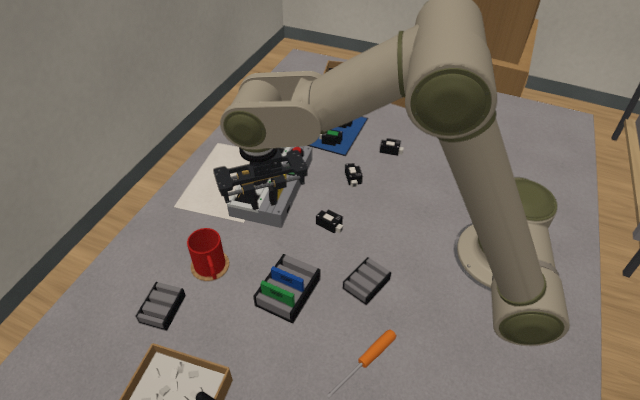

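Both finished modules lie on the mat at (435,180) and (469,180), yellow is in the station slot at (329,167), and the waiting modules are where they were. Next I measure the waiting modules' yaws.

```bash
cat > mod.py <<'E'
from h import *
import sys
def measure(t,guess,n="top",verbose=True):
    f=8
    out=[]
    for (u,v) in guess:
        u0,v0=int(u)-18,int(v)-18
        c=cv2.resize(t[v0:v0+36,u0:u0+36],None,fx=f,fy=f,interpolation=cv2.INTER_CUBIC)
        g=cv2.cvtColor(c,cv2.COLOR_RGB2GRAY)
        w=(g>160).astype(np.uint8)
        nn,l,st,cc=cv2.connectedComponentsWithStats(w)
        topx=lambda p:np.array(p)/f+[u0,v0]-.5+.5/f
        ids=[i for i in range(1,nn) if st[i,4]>150]; ids.sort(key=lambda i:-st[i,4])
        lab=ids[0]; plug=ids[1] if len(ids)>1 else None
        L=onz(n,[topx(cc[lab])],.032)[0]
        ys,xs=np.nonzero(l==lab); P=onz(n,topx(np.c_[xs,ys]),.032)[:,:2]
        a,b=np.linalg.eigh(np.cov(P.T)); ax=b[:,1]
        r=[]
        if plug:
            G=onz(n,[topx(cc[plug])],.020)[0]; d=G-L; r.append(np.arctan2(d[1],d[0]))
            if ax@d[:2]<0: ax=-ax
            r.append(np.arctan2(ax[1],ax[0]))
        d=(g<75).astype(np.uint8)
        nn,l2,st2,_=cv2.connectedComponentsWithStats(d); k=1+np.argmax(st2[1:,4])
        ys,xs=np.nonzero((l2==k)|(l==lab)); Q=onz(n,topx(np.c_[xs,ys]),.025)[:,:2]*1000
        rc=cv2.minAreaRect(Q.astype(np.float32)); bx=cv2.boxPoints(rc)
        e=bx[1]-bx[0] if np.linalg.norm(bx[1]-bx[0])>np.linalg.norm(bx[2]-bx[1]) else bx[2]-bx[1]
        if e@ax<0:e=-e
        r.append(np.arctan2(e[1],e[0]))
        print(n,(u,v),"label",L.round(4),"plugdist",round(float(np.linalg.norm(G-L))*1000,1) if plug else None,"yaw plug/label/rect",np.array(r).round(3),"rect c",np.round(rc[0],1),np.round(rc[1],1))
if __name__=="__main__":
    t=np.load("t4.npy"); measure(t,[(319,222),(387,221),(445,245)])
    crop("top",t,300,200,40,40,14,"d0");crop("top",t,367,200,40,40,14,"d1");crop("top",t,425,225,40,40,14,"d2")
E
python3 mod.py; cd pics; python3 -c "
import cv2,numpy as np;cv2.imwrite('d.png',cv2.resize(np.hstack([cv2.imread(f'd{i}.png') for i in range(3)]),(798,266)))"
```

```text
top (319, 222) label [0.4464 0.0758 0.032 ] plugdist 38.8 yaw plug/label/rect [2.875 2.992 2.934] rect c [445.6  71.9] [38.7 58.5]
top (387, 221) label [ 0.4501 -0.1247  0.032 ] plugdist 38.5 yaw plug/label/rect [2.06  2.095 2.121] rect c [ 446.5 -126. ] [39.4 61.8]
top (445, 245) label [ 0.3827 -0.2895  0.032 ] plugdist 39.0 yaw plug/label/rect [-3.05  -3.021 -3.009] rect c [ 383.3 -291.2] [59.2 46.1]
```

View pics/d.png

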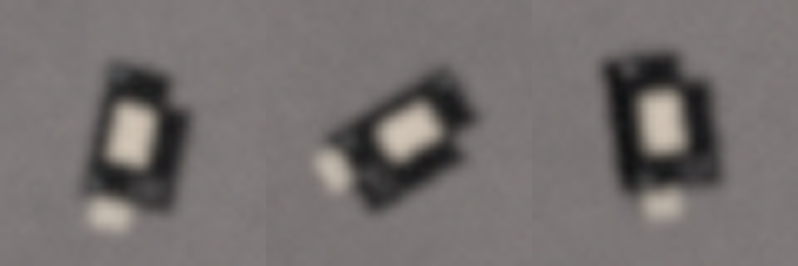

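```bash
python3 go.py .4454 .0709 .07 2.94
```

```text
t 23.98 pos [0.5476 0.2238 0.1818] th 2.319 open 0.0290 F [0.5 0.5 0.6] q6 -0.56
[-0.142, -0.5964, 0.3725] [0.0002, 0.0003, -0.3956] rows>= 4.0
```

Call:
{"method": "move_arm", "body": {
  "targets": [
    [[-0.05,-0.2,0.05,0,0,-0.1],[-0.1,-0.4,0.1,0,0,-0.2],[-0.142,-0.596,0.2,0,0,-0.3],[-0.142,-0.596,0.3,0,0,-0.396],[-0.142,-0.596,0.372,0,0,-0.396],[-0.142,-0.596,0.372,0,0,-0.396]]
  ],
  "claw": 66
}}

```text
time: 24.72
tool_pos: [0.4453, 0.0695, 0.0691]
ee_rot: [[-0.978, 0.207, -0.002], [0.207, 0.978, 0.0], [0.002, -0.0, -1.0]]
ft_force: [0.1, -0.2, 1.5]
opening: 0.058
```

```bash
python3 go.py .4454 .0709 .016 2.94
python3 - <<'E'
from h import *
s=bot.camera("side");crop("side",s,280,150,110,110,5,"e1")
E
```

```text
t 24.73 pos [0.4453 0.0695 0.0691] th 2.933 open 0.0580 F [ 0.1 -0.2  1.5] q6 -1.47
[0.0004, 0.0048, 0.1771] [-0.0002, -0.0015, -0.0044] rows>= 1.0
```

View pics/e1.png

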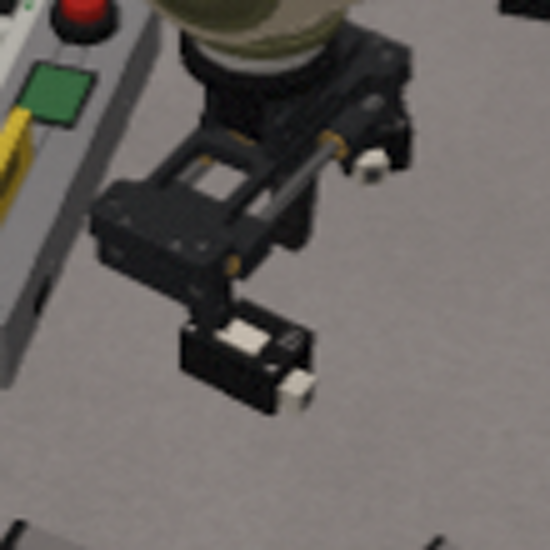

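Run:
```python
from h import *
s=bot.read_state();p=s['tool_pos'];y=s['ee_rot'][:,1]
for d in(-.0375,-.029,.029,.0375): print(d,((proj("side",p+y*d)-[280,150])*5).round(),((proj("side",(p+y*d)*[1,1,0]+[0,0,.032])-[280,150])*5).round())
print(((proj("side",[.4464,.0758,.032])-[280,150])*5).round())
```

```text
-0.0375 [[283. 233.]] [[280. 284.]]
-0.029 [[274. 243.]] [[271. 293.]]
0.029 [[212. 309.]] [[211. 360.]]
0.0375 [[203. 319.]] [[202. 370.]]
[[236. 334.]]
```

Call:
{"method": "move_arm", "body": {
  "targets": [
    [[0,0.005,0.06,0,0,-0.004],[0,0.005,0.09,0,0,-0.004],[0,0.005,0.09,0,0,-0.004]]
  ]
}}

```text
time: 25.15
tool_pos: [0.446, 0.0717, 0.043]
ee_rot: [[-0.98, 0.197, -0.0], [0.197, 0.98, -0.0], [0.0, -0.0, -1.0]]
ft_force: [-0.6, -0.1, -0.4]
opening: 0.0583
```

```bash
python3 go.py .4454 .0709 .016 2.94
python3 - <<'E'
from h import *
s=bot.camera("side");crop("side",s,280,150,110,110,5,"e2")
E
```

```text
t 25.15 pos [0.446  0.0717 0.043 ] th 2.943 open 0.0583 F [-0.6 -0.1 -0.4] q6 -1.48
[0.0015, -0.0029, 0.0901] [-0.0, -0.0001, 0.002] rows>= 1.0
```

View pics/e2.png

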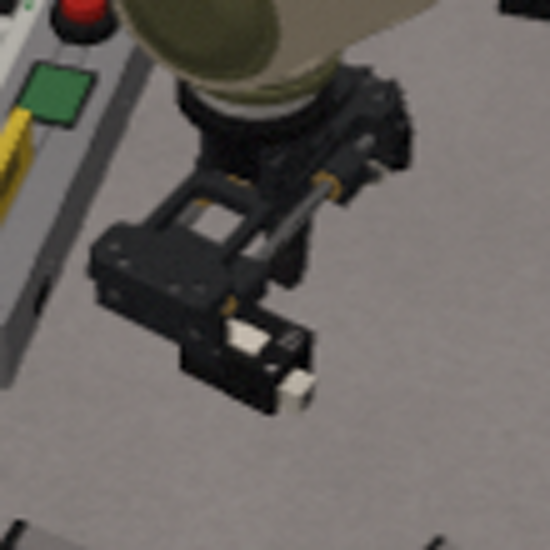

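Call:
{"method": "move_arm", "body": {
  "targets": [
    [[0.001,-0.003,0.05,0,0,0],[0.001,-0.003,0.088,0,0,0],[0.001,-0.003,0.088,0,0,0]]
  ]
}}

```text
time: 25.58
tool_pos: [0.4452, 0.0709, 0.0162]
ee_rot: [[-0.98, 0.197, -0.001], [0.197, 0.98, 0.0], [0.001, -0.0, -1.0]]
ft_force: [-1.2, -0.3, -0.0]
opening: 0.0584
```

Call:
{"method": "move_arm", "body": {
  "targets": [
    [[0,0,0,0,0,0],[0,0,0,0,0,0],[0,0,0,0,0,0],[0,0,0,0,0,0]]
  ],
  "claw": 30
}}

```text
time: 26.08
tool_pos: [0.4456, 0.0709, 0.0168]
ee_rot: [[-0.98, 0.197, 0.001], [0.197, 0.98, -0.0], [-0.001, 0.0, -1.0]]
ft_force: [0.0, 0.3, 6.4]
opening: 0.04
```

```bash
python3 go.py .4454 .0709 .016 2.94
```

```text
t 26.07 pos [0.4456 0.0709 0.0168] th 2.944 open 0.0400 F [0.  0.3 6.4] q6 -1.48
[0.0007, -0.0001, 0.0027] [0.0001, 0.0005, 0.0024] rows>= 1.0
```

Call:
{"method": "move_arm", "body": {
  "targets": [
    [[0,0,-0.15,0,0,0],[0,0,-0.3,0,0,0.1],[0,0,-0.4,0,0,0.2],[-0.1,0,-0.4,0,0,0.3],[-0.2,0,-0.4,0,0,0.42],[-0.3,0,-0.4,0,0,0.54],[-0.4,0,-0.4,0,0,0.66],[-0.5,0,-0.4,0,0,0.78],[-0.6,0,-0.4,0,0,0.9],[-0.6,0,-0.4,0,0,1]]
  ]
}}

```text
time: 27.32
tool_pos: [0.623, 0.035, 0.1355]
ee_rot: [[0.203, 0.979, -0.001], [0.979, -0.203, 0.0], [-0.0, -0.001, -1.0]]
ft_force: [-0.4, -0.7, -0.2]
opening: 0.0404
```

```bash
python3 go.py .668 .1065 .14 .12
```

```text
t 27.32 pos [0.623  0.035  0.1355] th 1.367 open 0.0404 F [-0.4 -0.7 -0.2] q6 0.07
[0.2638, 0.0985, -0.0152] [-0.0003, 0.0003, 0.7937] rows>= 7.0
```

Call:
{"method": "move_arm", "body": {
  "targets": [
    [[0.1,0.05,-0.01,0,0,0.1],[0.2,0.098,-0.01,0,0,0.2],[0.264,0.098,-0.01,0,0,0.32],[0.264,0.098,-0.01,0,0,0.44],[0.264,0.098,-0.01,0,0,0.55],[0.264,0.098,-0.01,0,0,0.67],[0.264,0.098,-0.01,0,0,0.794],[0.264,0.098,-0.01,0,0,0.794],[0.264,0.098,-0.01,0,0,0.794]]
  ]
}}

```text
time: 28.45
tool_pos: [0.6661, 0.1074, 0.1392]
ee_rot: [[0.992, 0.129, -0.001], [0.129, -0.992, -0.0], [-0.001, -0.0, -1.0]]
ft_force: [0.5, -1.1, -1.0]
opening: 0.0402
```

```bash
python3 go.py .668 .1065 .08 .12
python3 - <<'E'
from h import *
s=bot.camera("side");crop("side",s,220,110,110,110,5,"e3")
E
```

```text
t 28.45 pos [0.6661 0.1074 0.1392] th 0.129 open 0.0402 F [ 0.5 -1.1 -1. ] q6 1.43
[0.0059, 0.0037, 0.1972] [-0.0, 0.0004, 0.0059] rows>= 1.0
```

View pics/e3.png

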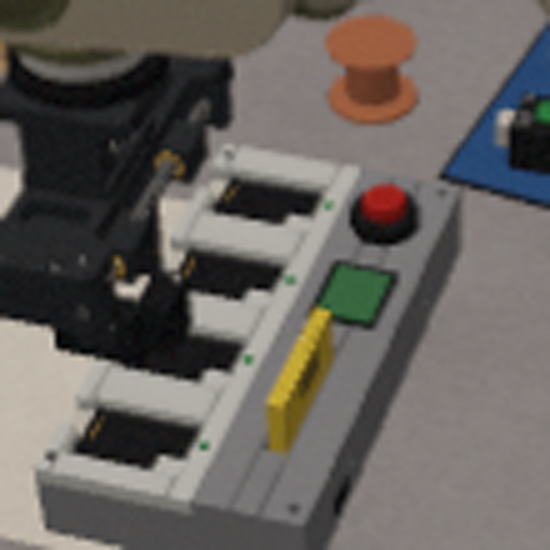

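Call:
{"method": "move_arm", "body": {
  "targets": [
    [[0.006,0.003,0.1,0,0,0.006],[0.006,0.003,0.18,0,0,0.006],[0.006,0.003,0.21,0,0,0.006],[0.006,0.003,0.21,0,0,0.006]]
  ]
}}

```text
time: 29.0
tool_pos: [0.6682, 0.1067, 0.0764]
ee_rot: [[0.993, 0.117, -0.0], [0.117, -0.993, 0.0], [-0.0, -0.0, -1.0]]
ft_force: [-0.1, 1.0, -0.7]
opening: 0.0398
```

```bash
python3 go.py .668 .1065 .057 .12
```

```text
t 29.00 pos [0.6682 0.1067 0.0764] th 0.117 open 0.0398 F [-0.1  1.  -0.7] q6 1.44
[-0.0007, 0.0006, 0.0647] [-0.0, 0.0003, -0.0018] rows>= 1.0
```

Call:
{"method": "move_arm", "body": {
  "targets": [
    [[0,0,0.02,0,0,-0.001],[0,0,0.035,0,0,-0.001],[0,0,0.05,0,0,-0.001],[0,0,0.062,0,0,-0.001],[0,0,0.062,0,0,-0.001]]
  ]
}}

```text
time: 29.62
tool_pos: [0.6681, 0.1067, 0.0575]
ee_rot: [[0.993, 0.118, -0.001], [0.118, -0.993, -0.0], [-0.001, 0.0, -1.0]]
ft_force: [0.5, -0.6, -1.6]
opening: 0.04
```

```bash
python3 go.py .668 .1065 .057 .12
```

```text
t 29.62 pos [0.6681 0.1067 0.0575] th 0.118 open 0.0400 F [ 0.5 -0.6 -1.6] q6 1.44
[-0.0003, 0.0006, 0.0018] [0.0, 0.0003, -0.0013] rows>= 1.0
```

Call:
{"method": "move_arm", "body": {
  "targets": [
    [[0,0,0,0,0,0],[0,0,0,0,0,0],[0,0,-0.1,0,0,0],[0,0,-0.3,0,0,0],[0,0,-0.4,0,0,-0.1],[0,0.1,-0.4,0,0,-0.2],[0,0.2,-0.4,0,0,-0.3],[0,0.2,-0.4,0,0,-0.4]]
  ],
  "claw": 60
}}

```text
time: 30.62
tool_pos: [0.6755, 0.0451, 0.178]
ee_rot: [[0.732, 0.681, 0.0], [0.681, -0.732, -0.0], [0.0, 0.001, -1.0]]
ft_force: [0.1, 0.7, 0.3]
opening: 0.0532
```

```bash
python3 go.py
python3 - <<'E'
from h import *
s=bot.camera("side");t=bot.camera("top");np.save("t5.npy",t)
from mod import measure
crop("side",s,200,110,220,140,3.6,"f1"); crop("top",t,285,110,200,150,4,"f2")
try: measure(t,[(387,221),(445,245)])
except Exception as e: print(e)
E
```

```text
t 30.62 pos [0.6755 0.0451 0.178 ] th 0.749 open 0.0532 F [0.1 0.7 0.3] q6 0.71
top (387, 221) label [ 0.4501 -0.1247  0.032 ] plugdist 38.5 yaw plug/label/rect [2.061 2.092 2.119] rect c [ 446.6 -126. ] [39.1 61.5]
top (445, 245) label [ 0.3827 -0.2895  0.032 ] plugdist 39.0 yaw plug/label/rect [-3.049 -3.011 -3.007] rect c [ 383.2 -291.2] [59.3 45.9]
```

View pics/f1.png

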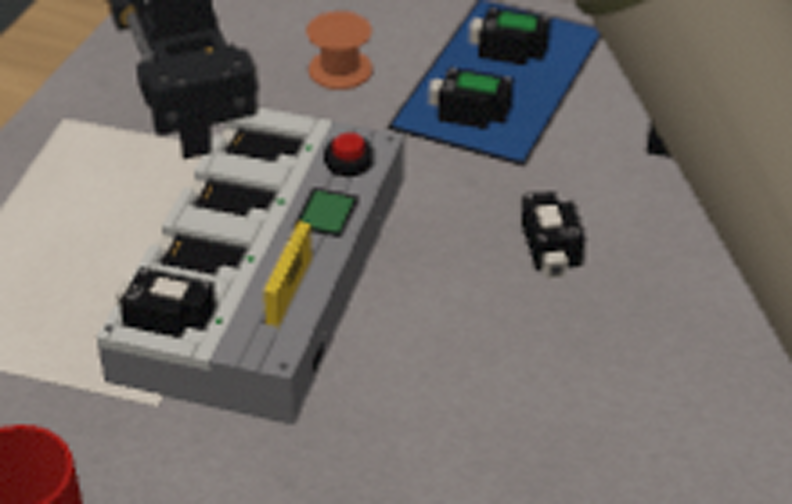

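View pics/f2.png

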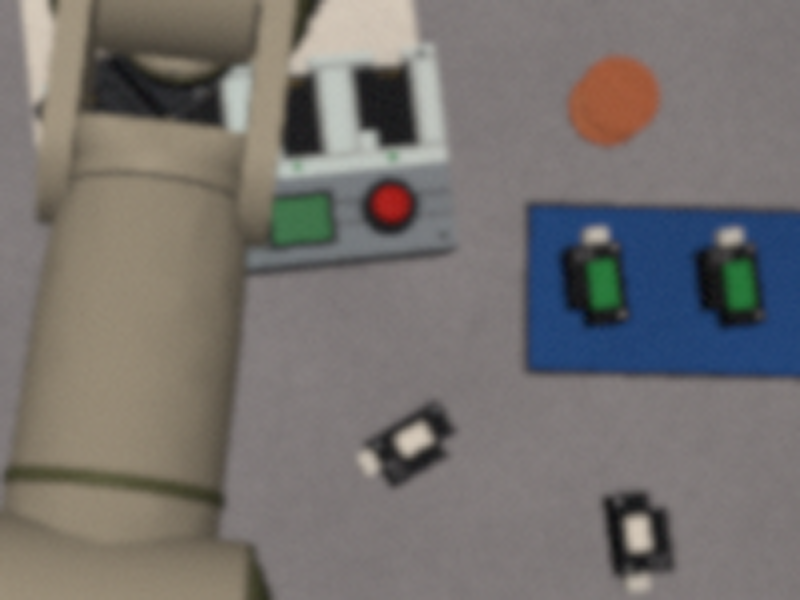

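The first waiting module is seated flat, side crop (168,300). The other two have not moved. Next is module (388,219).

```bash
python3 go.py .4458 -.1272 .10 2.10
```

```text
t 30.73 pos [0.6752 0.0467 0.178 ] th 0.747 open 0.0527 F [0.3 0.2 0.4] q6 0.72
[-0.9551, -0.094, 0.2599] [0.0001, -0.0001, -0.8616] rows>= 8.0
```

Call:
{"method": "move_arm", "body": {
  "targets": [
    [[-0.15,0,0,0,0,-0.1],[-0.3,0,0,0,0,-0.2],[-0.45,-0.03,0,0,0,-0.3],[-0.6,-0.05,0.05,0,0,-0.4],[-0.75,-0.07,0.1,0,0,-0.52],[-0.9,-0.09,0.15,0,0,-0.64],[-0.955,-0.094,0.2,0,0,-0.76],[-0.955,-0.094,0.26,0,0,-0.86],[-0.955,-0.094,0.26,0,0,-0.86],[-0.955,-0.094,0.26,0,0,-0.86]]
  ],
  "claw": 66
}}

```text
time: 31.98
tool_pos: [0.4462, -0.1266, 0.1005]
ee_rot: [[-0.499, 0.867, 0.001], [0.867, 0.499, -0.001], [-0.001, 0.001, -1.0]]
ft_force: [-0.0, -0.8, 0.5]
opening: 0.0581
```

```bash
python3 go.py .4458 -.1272 .045 2.10
```

```text
t 31.98 pos [ 0.4462 -0.1266  0.1005] th 2.093 open 0.0581 F [-0.  -0.8  0.5] q6 -1.05
[-0.0009, -0.0024, 0.185] [0.0004, 0.0006, -0.0043] rows>= 1.0
```

Call:
{"method": "move_arm", "body": {
  "targets": [
    [[0,-0.002,0.1,0,0,-0.003],[0,-0.002,0.185,0,0,-0.003],[0,-0.002,0.185,0,0,-0.003]]
  ]
}}

```text
time: 32.35
tool_pos: [0.445, -0.1266, 0.044]
ee_rot: [[-0.505, 0.863, -0.002], [0.863, 0.505, 0.001], [0.002, -0.001, -1.0]]
ft_force: [0.3, 0.7, 0.3]
opening: 0.0578
```

```bash
python3 go.py .4458 -.1272 .016 2.10;python3 - <<'E'
from h import *
s=bot.camera("side");crop("side",s,300,110,110,100,5,"g1")
E
```

```text
t 32.35 pos [ 0.445  -0.1266  0.044 ] th 2.100 open 0.0578 F [0.3 0.7 0.3] q6 -1.06
[-0.0033, 0.0012, 0.0932] [-0.0006, -0.0011, -0.0001] rows>= 1.0
```

View pics/g1.png

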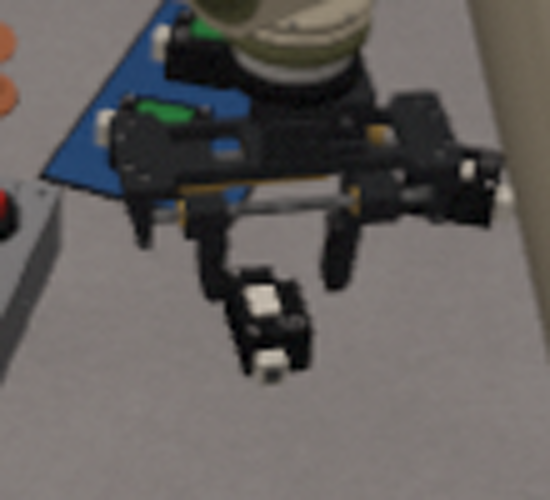

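Call:
{"method": "move_arm", "body": {
  "targets": [
    [[-0.003,0.001,0.05,0,0,0],[-0.003,0.001,0.092,0,0,0],[-0.003,0.001,0.092,0,0,0]]
  ]
}}

```text
time: 32.78
tool_pos: [0.4459, -0.1275, 0.0168]
ee_rot: [[-0.506, 0.862, -0.0], [0.862, 0.506, 0.0], [0.0, -0.0, -1.0]]
ft_force: [0.2, -0.5, -0.2]
opening: 0.0584
```

Call:
{"method": "move_arm", "body": {
  "targets": [
    [[0,0,0,0,0,0],[0,0,0,0,0,0],[0,0,0,0,0,0],[0,0,0,0,0,0]]
  ],
  "claw": 30
}}

```text
time: 33.28
tool_pos: [0.4462, -0.1277, 0.0172]
ee_rot: [[-0.506, 0.862, 0.001], [0.862, 0.506, -0.0], [-0.001, 0.001, -1.0]]
ft_force: [-0.6, -0.5, 6.2]
opening: 0.0399
```

```bash
python3 go.py .6763 .037 .145 .12
```

```text
t 33.27 pos [ 0.4462 -0.1277  0.0172] th 2.102 open 0.0399 F [-0.6 -0.5  6.2] q6 -1.07
[0.0846, 0.9397, -0.4256] [0.0007, 0.0, 1.2616] rows>= 11.0
```

Call:
{"method": "move_arm", "body": {
  "targets": [
    [[0,0,-0.15,0,0,0],[0,0.05,-0.3,0,0,0.1],[0,0.2,-0.43,0,0,0.2],[0.03,0.35,-0.43,0,0,0.3],[0.05,0.5,-0.43,0,0,0.42],[0.07,0.65,-0.43,0,0,0.54],[0.085,0.8,-0.43,0,0,0.66],[0.085,0.94,-0.43,0,0,0.78],[0.085,0.94,-0.43,0,0,0.9],[0.085,0.94,-0.43,0,0,1]]
  ]
}}

```text
time: 34.52
tool_pos: [0.6761, 0.0377, 0.1449]
ee_rot: [[0.865, 0.502, -0.001], [0.502, -0.865, 0.0], [-0.001, -0.001, -1.0]]
ft_force: [-0.7, -0.4, 0.1]
opening: 0.0396
```

```bash
python3 go.py .6763 .037 .12 .12
```

```text
t 34.52 pos [0.6761 0.0377 0.1449] th 0.526 open 0.0396 F [-0.7 -0.4  0.1] q6 0.93
[-0.0005, 0.0023, 0.0829] [-0.0003, 0.0009, 0.2585] rows>= 3.0
```

Call:
{"method": "move_arm", "body": {
  "targets": [
    [[0,0.002,0,0,0,0.1],[0,0.002,0,0,0,0.2],[0,0.002,0.05,0,0,0.258],[0,0.002,0.1,0,0,0.258],[0,0.002,0.16,0,0,0.258],[0,0.002,0.22,0,0,0.258],[0,0.002,0.22,0,0,0.258]]
  ]
}}

```text
time: 35.4
tool_pos: [0.6757, 0.0368, 0.0778]
ee_rot: [[0.992, 0.126, -0.004], [0.126, -0.992, 0.0], [-0.003, -0.001, -1.0]]
ft_force: [0.2, -0.8, -0.6]
opening: 0.0397
```

```bash
python3 go.py .6763 .037 .0575 .12
```

```text
t 35.40 pos [0.6757 0.0368 0.0778] th 0.127 open 0.0397 F [ 0.2 -0.8 -0.6] q6 1.32
[0.0025, -0.0005, 0.0678] [-0.0005, 0.0022, 0.0042] rows>= 1.0
```

Call:
{"method": "move_arm", "body": {
  "targets": [
    [[0.002,0,0.02,0,0,0.003],[0.002,0,0.04,0,0,0.003],[0.002,0,0.055,0,0,0.003],[0.002,0,0.067,0,0,0.003],[0.002,0,0.067,0,0,0.003]]
  ]
}}

```text
time: 36.02
tool_pos: [0.677, 0.0368, 0.0594]
ee_rot: [[0.993, 0.121, -0.0], [0.121, -0.993, 0.0], [-0.0, -0.0, -1.0]]
ft_force: [0.5, -0.7, 0.3]
opening: 0.0399
```

```bash
python3 go.py .6763 .037 .0575 .12
```

```text
t 36.02 pos [0.677  0.0368 0.0594] th 0.121 open 0.0399 F [ 0.5 -0.7  0.3] q6 1.33
[-0.0021, -0.0011, 0.0063] [-0.0001, 0.0003, 0.0007] rows>= 1.0
```

Call:
{"method": "move_arm", "body": {
  "targets": [
    [[0,0,0.005,0,0,0],[0,0,0.005,0,0,0]]
  ]
}}

```text
time: 36.28
tool_pos: [0.6771, 0.0368, 0.0582]
ee_rot: [[0.993, 0.121, 0.0], [0.121, -0.993, -0.0], [0.0, 0.0, -1.0]]
ft_force: [-0.3, 0.2, -0.2]
opening: 0.0397
```

Call:
{"method": "move_arm", "body": {
  "targets": [
    [[0,0,0,0,0,0],[0,0,0,0,0,0],[0,0,-0.1,0,0,0],[0,0,-0.3,0,0,0],[0,0,-0.4,0,0,-0.1],[0,-0.1,-0.4,0,0,-0.2],[0,-0.2,-0.4,0,0,-0.3],[0,-0.2,-0.4,0,0,-0.4]]
  ],
  "claw": 60
}}

```text
time: 37.28
tool_pos: [0.6694, 0.0985, 0.1784]
ee_rot: [[0.727, 0.687, 0.0], [0.687, -0.727, 0.0], [0.0, -0.0, -1.0]]
ft_force: [-0.6, -0.7, -0.6]
opening: 0.0528
```

```bash
python3 go.py .3833 -.2945 .1 3.268
python3 - <<'E'
from h import *
s=bot.camera("side");t=bot.camera("top");np.save("t6.npy",t)
from mod import measure
crop("side",s,200,110,220,140,3.6,"f3"); crop("top",t,285,110,200,150,4,"f4")
try: measure(t,[(445,245)])
except Exception as e: print(e)
E
```

```text
t 37.27 pos [0.6694 0.0985 0.1784] th 0.757 open 0.0528 F [-0.6 -0.7 -0.6] q6 0.79
[-1.5929, 0.297, 0.2608] [0.0003, -0.0001, -1.5985] rows>= 14.0
top (445, 245) label [ 0.3828 -0.2895  0.032 ] plugdist 39.1 yaw plug/label/rect [-3.051 -3.022 -3.009] rect c [ 383.4 -291.3] [59.1 46.1]
```

View pics/f3.png

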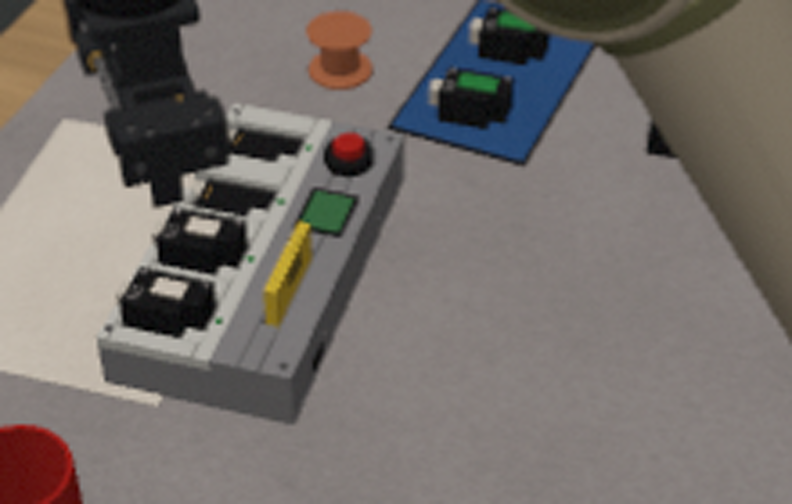

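View pics/f4.png

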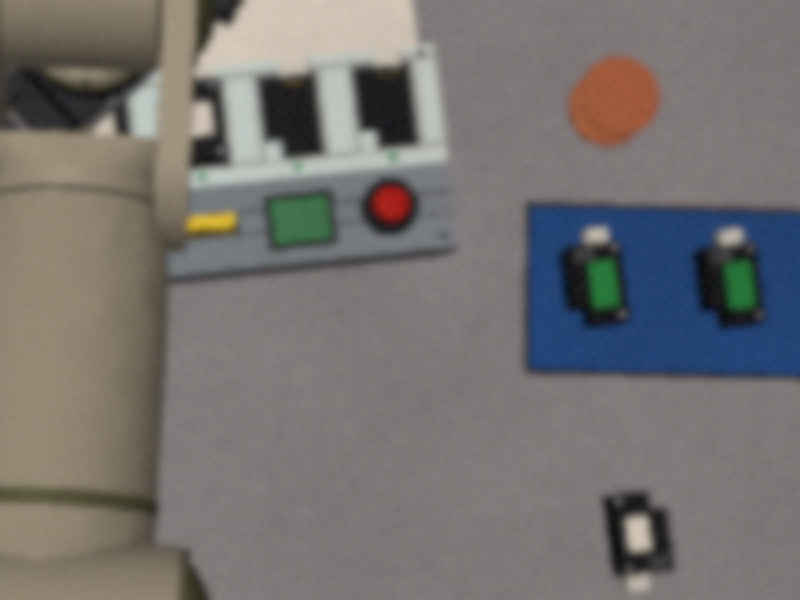

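Two modules are seated. The third, at crop (637,535), has not moved, so I go there.

Call:
{"method": "move_arm", "body": {
  "targets": [
    [[-0.15,0,0,0,0,-0.1],[-0.3,0.03,0,0,0,-0.2],[-0.45,0.08,0,0,0,-0.3],[-0.6,0.12,0,0,0,-0.42],[-0.75,0.16,0,0,0,-0.54],[-0.85,0.2,0,0,0,-0.66],[-0.95,0.22,0,0,0,-0.78],[-0.95,0.22,0,0,0,-0.9],[-0.95,0.22,0,0,0,-1]]
  ],
  "claw": 66
}}

```text
time: 38.5
tool_pos: [0.5059, -0.147, 0.1784]
ee_rot: [[-0.681, 0.732, 0.0], [0.732, 0.681, -0.0], [-0.0, 0.0, -1.0]]
ft_force: [0.2, 0.3, -0.4]
opening: 0.0581
```

```bash
python3 go.py .3833 -.2945 .1 3.268
```

```text
t 38.50 pos [ 0.5059 -0.147   0.1784] th 2.320 open 0.0581 F [ 0.2  0.3 -0.4] q6 -1.26
[-0.0815, -0.6342, 0.2612] [-0.0, 0.0003, -0.6033] rows>= 6.0
```

Call:
{"method": "move_arm", "body": {
  "targets": [
    [[-0.02,-0.15,0,0,0,-0.1],[-0.04,-0.3,0.05,0,0,-0.2],[-0.06,-0.45,0.1,0,0,-0.32],[-0.08,-0.6,0.15,0,0,-0.44],[-0.081,-0.634,0.2,0,0,-0.55],[-0.081,-0.634,0.26,0,0,-0.603],[-0.081,-0.634,0.26,0,0,-0.603],[-0.081,-0.634,0.26,0,0,-0.603]]
  ]
}}

```text
time: 39.5
tool_pos: [0.3837, -0.2938, 0.1008]
ee_rot: [[-0.992, -0.122, 0.001], [-0.122, 0.992, -0.001], [-0.001, -0.001, -1.0]]
ft_force: [0.2, -0.3, 0.3]
opening: 0.0583
```

```bash
python3 go.py .3833 -.2945 .045 3.268;python3 - <<'E'
from h import *
s=bot.camera("side");crop("side",s,340,80,110,100,5,"g2")
E
```

```text
t 39.50 pos [ 0.3837 -0.2938  0.1008] th -3.019 open 0.0583 F [ 0.2 -0.3  0.3] q6 -2.59
[0.0016, -0.0022, 0.1861] [-0.0005, 0.0003, -0.0024] rows>= 1.0
```

View pics/g2.png

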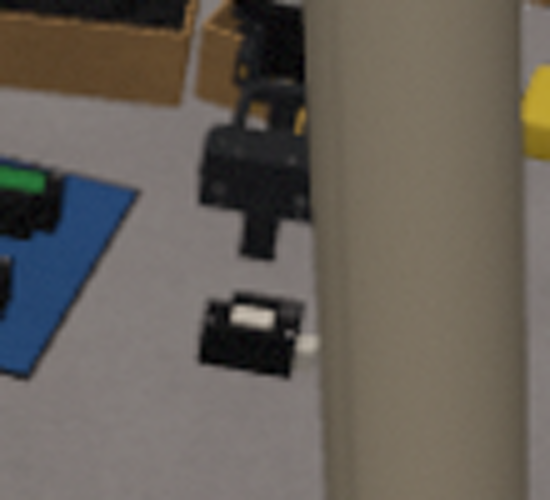

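Call:
{"method": "move_arm", "body": {
  "targets": [
    [[0.001,-0.002,0.1,0,0,0],[0.001,-0.002,0.185,0,0,0],[0.001,-0.002,0.185,0,0,0]]
  ]
}}

```text
time: 39.92
tool_pos: [0.383, -0.2937, 0.0442]
ee_rot: [[-0.992, -0.124, -0.001], [-0.124, 0.992, 0.002], [0.001, 0.002, -1.0]]
ft_force: [-1.0, -0.5, 0.4]
opening: 0.0578
```

```bash
python3 go.py .3833 -.2945 .0165 3.268
```

```text
t 39.92 pos [ 0.383  -0.2937  0.0442] th -3.017 open 0.0578 F [-1.  -0.5  0.4] q6 -2.60
[-0.0006, -0.0031, 0.0922] [0.0012, -0.0007, -0.0011] rows>= 1.0
```

Call:
{"method": "move_arm", "body": {
  "targets": [
    [[0,-0.002,0.05,0,0,0],[0,-0.002,0.092,0,0,0],[0,-0.002,0.092,0,0,0]]
  ]
}}

```text
time: 40.3
tool_pos: [0.3833, -0.2946, 0.0171]
ee_rot: [[-0.992, -0.125, -0.0], [-0.125, 0.992, 0.0], [0.0, 0.001, -1.0]]
ft_force: [0.1, -0.2, 0.2]
opening: 0.0581
```

Call:
{"method": "move_arm", "body": {
  "targets": [
    [[0,0,0,0,0,0],[0,0,0,0,0,0],[0,0,0,0,0,0],[0,0,0,0,0,0]]
  ],
  "claw": 30
}}

```text
time: 40.8
tool_pos: [0.3834, -0.2949, 0.0175]
ee_rot: [[-0.992, -0.125, 0.001], [-0.125, 0.992, -0.001], [-0.0, -0.001, -1.0]]
ft_force: [0.2, 1.5, 5.8]
opening: 0.0397
```

```bash
python3 go.py .6847 -.0325 .145 .12
```

```text
t 40.80 pos [ 0.3834 -0.2949  0.0175] th -3.016 open 0.0397 F [0.2 1.5 5.8] q6 -2.60
[-1.1061, 0.7413, -0.4249] [-0.0005, -0.0007, -1.9963] rows>= 17.0
```

Call:
{"method": "move_arm", "body": {
  "targets": [
    [[0,0,-0.15,0,0,0],[0,0,-0.3,0,0,0.1],[-0.1,0.05,-0.43,0,0,0.2],[-0.2,0.15,-0.43,0,0,0.3],[-0.3,0.25,-0.43,0,0,0.42],[-0.4,0.35,-0.43,0,0,0.54],[-0.5,0.45,-0.43,0,0,0.66],[-0.6,0.55,-0.43,0,0,0.78],[-0.7,0.65,-0.43,0,0,0.9],[-0.8,0.74,-0.43,0,0,1]]
  ]
}}

```text
time: 42.05
tool_pos: [0.5941, -0.043, 0.1458]
ee_rot: [[-0.12, 0.993, -0.001], [0.993, 0.12, 0.0], [0.0, -0.001, -1.0]]
ft_force: [-0.2, 0.7, -1.0]
opening: 0.0395
```

```bash
python3 go.py .6847 -.0325 .145 .12
```

```text
t 42.05 pos [ 0.5941 -0.043   0.1458] th 1.691 open 0.0395 F [-0.2  0.7 -1. ] q6 -0.39
[-0.0016, 0.3041, 0.0025] [-0.0004, 0.0002, 1.0003] rows>= 9.0
```

Call:
{"method": "move_arm", "body": {
  "targets": [
    [[-0.001,0.1,0,0,0,0.1],[-0.001,0.2,0,0,0,0.2],[-0.001,0.304,0,0,0,0.3],[-0.001,0.304,0,0,0,0.42],[-0.001,0.304,0,0,0,0.54],[-0.001,0.304,0,0,0,0.66],[-0.001,0.304,0,0,0,0.78],[-0.001,0.304,0,0,0,0.9],[-0.001,0.304,0,0,0,1],[-0.001,0.304,0,0,0,1]]
  ]
}}

```text
time: 43.3
tool_pos: [0.6839, -0.0332, 0.1457]
ee_rot: [[0.992, 0.127, -0.001], [0.127, -0.992, 0.0], [-0.001, -0.0, -1.0]]
ft_force: [-0.2, 0.4, -0.4]
opening: 0.0401
```

```bash
python3 go.py .6847 -.0325 .078 .12
```

```text
t 43.30 pos [ 0.6839 -0.0332  0.1457] th 0.127 open 0.0401 F [-0.2  0.4 -0.4] q6 1.22
[0.0032, -0.0019, 0.2255] [-0.0002, 0.0005, 0.0046] rows>= 2.0
```

Call:
{"method": "move_arm", "body": {
  "targets": [
    [[0.003,-0.002,0.1,0,0,0.004],[0.003,-0.002,0.18,0,0,0.004],[0.003,-0.002,0.225,0,0,0.004],[0.003,-0.002,0.225,0,0,0.004]]
  ]
}}

```text
time: 43.8
tool_pos: [0.6846, -0.0324, 0.0779]
ee_rot: [[0.993, 0.121, -0.002], [0.121, -0.993, 0.0], [-0.001, -0.001, -1.0]]
ft_force: [-0.3, -0.4, -0.2]
opening: 0.0403
```

```bash
python3 go.py .6847 -.0325 .0575 .12
```

```text
t 43.80 pos [ 0.6846 -0.0324  0.0779] th 0.121 open 0.0403 F [-0.3 -0.4 -0.2] q6 1.23
[0.0004, 0.0002, 0.0679] [-0.0003, 0.0009, 0.0007] rows>= 1.0
```

Call:
{"method": "move_arm", "body": {
  "targets": [
    [[0,0,0.02,0,0,0],[0,0,0.04,0,0,0],[0,0,0.055,0,0,0],[0,0,0.07,0,0,0],[0,0,0.07,0,0,0]]
  ]
}}

```text
time: 44.42
tool_pos: [0.6849, -0.0325, 0.0575]
ee_rot: [[0.993, 0.119, 0.0], [0.119, -0.993, -0.0], [0.0, 0.0, -1.0]]
ft_force: [0.2, 0.1, -0.9]
opening: 0.04
```

```bash
python3 go.py .6847 -.0325 .0575 .12
```

```text
t 44.42 pos [ 0.6849 -0.0325  0.0575] th 0.120 open 0.0400 F [ 0.2  0.1 -0.9] q6 1.23
[-0.0008, -0.0002, 0.0001] [0.0, -0.0001, -0.0003] rows>= 1.0
```

Call:
{"method": "move_arm", "body": {
  "targets": [
    [[0,0,0,0,0,0],[0,0,0,0,0,0],[0,0,-0.1,0,0,0],[0,0,-0.3,0,0,0],[-0.15,0.1,-0.5,0,0,0],[-0.3,0.2,-0.5,0,0,0],[-0.5,0.35,-0.5,0,0,0],[-0.7,0.5,-0.5,0,0,0],[-0.8,0.7,-0.5,0,0,0],[-0.8,0.7,-0.5,0,0,0]]
  ],
  "claw": 60
}}

```text
time: 45.68
tool_pos: [0.4701, -0.2718, 0.2079]
ee_rot: [[0.993, 0.117, 0.0], [0.117, -0.993, -0.001], [0.0, 0.001, -1.0]]
ft_force: [-0.1, 0.9, -0.2]
opening: 0.0532
```

```bash
python3 go.py
python3 - <<'E'
from h import *
s=bot.camera("side");t=bot.camera("top");np.save("t7.npy",t);np.save("s7.npy",s)
crop("side",s,200,100,200,150,4,"h1"); crop("top",t,285,110,130,85,6,"h2");crop("side",s,240,240,100,90,5,"h3")
E
```

```text
t 45.67 pos [ 0.4701 -0.2718  0.2079] th 0.117 open 0.0532 F [-0.1  0.9 -0.2] q6 0.71
```

View pics/h1.png

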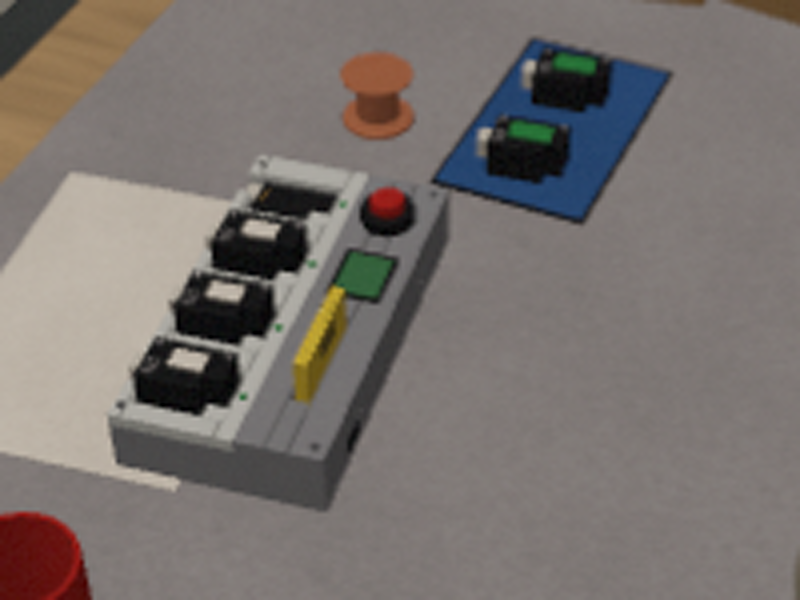

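View pics/h2.png

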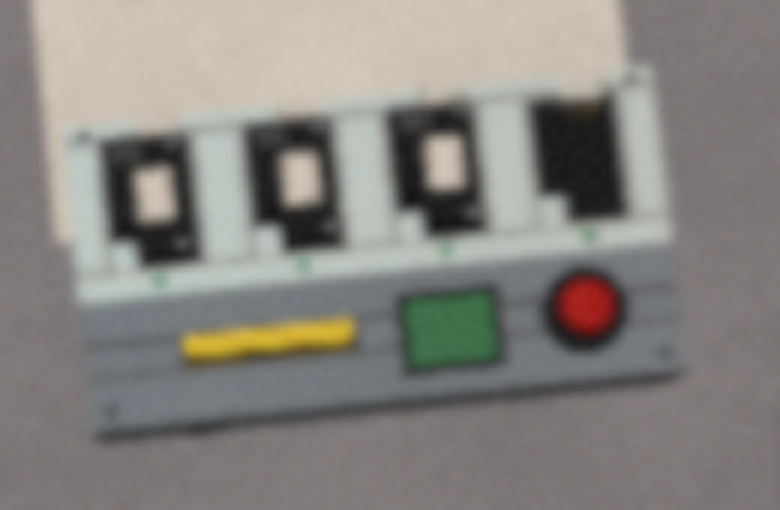

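View pics/h3.png

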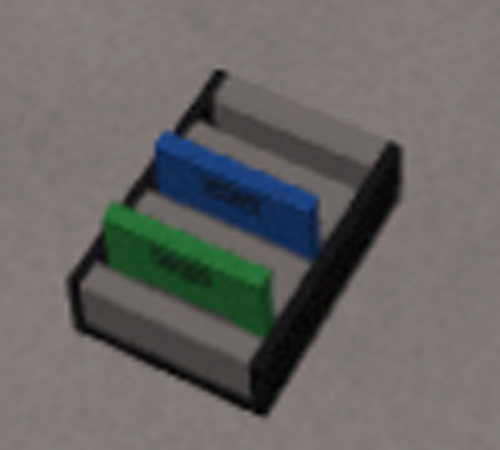

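All in place by eye. I check heights numerically, then press.

```bash
python3 - <<'E'
from h import *
t=np.load("t7.npy");s=np.load("s7.npy")
def c(img,u0,v0,u1,v1,f):
    h=cv2.cvtColor(img,cv2.COLOR_RGB2HSV).astype(int);m=f(h[...,0],h[...,1],h[...,2]).astype(np.uint8)
    k=np.zeros_like(m);k[v0:v1,u0:u1]=m[v0:v1,u0:u1]
    n,l,st,cc=cv2.connectedComponentsWithStats(k);return [(cc[i].round(2).tolist(),int(st[i,4])) for i in range(1,n) if st[i,4]>11]
w=lambda H,S,V:(V>165)&(S<70)
y=lambda H,S,V:(H>20)&(H<35)&(S>140)&(V>90)
g=lambda H,S,V:(H>45)&(H<80)&(S>110)&(V>70)
print(c(t,304,130,366,152,lambda H,S,V:(V>160)&(V<230)&(S<60)&(H<30)));print(c(s,230,150,275,195,lambda H,S,V:(V>170)&(S<70)&(H<30)))
print("yellow now",c(t,310,158,350,175,y),c(s,260,160,295,205,y)); print("green before",c(np.load('t0.npy'),310,158,350,175,g),c(np.load('s0.npy'),260,160,300,205,g))
print("green rack/blue", c(s,240,235,330,325,g),c(s,240,235,330,325,lambda H,S,V:(H>100)&(H<125)&(S>130)),c(np.load('s0.npy'),240,235,330,325,lambda H,S,V:(H>100)&(H<125)&(S>130)))
E
python3 go.py .6165 -.1035 .12 .12
```

```text
[([310.5, 130.43], 14), ([358.84, 136.57], 37), ([334.85, 139.26], 34), ([310.35, 141.91], 34)]
[([239.05, 165.49], 684), ([264.78, 156.65], 23), ([256.12, 172.32], 25), ([272.33, 176.1], 21), ([265.46, 189.25], 28), ([246.67, 189.37], 30)]
yellow now [([329.35, 166.43], 115)] [([279.24, 185.67], 157)]
green before [([329.33, 166.17], 96)] [([284.65, 175.74], 187)]
green rack/blue [([276.83, 292.47], 327)] [([286.8, 278.36], 408)] [([286.77, 278.35], 407)]
t 45.77 pos [ 0.4703 -0.2721  0.2077] th 0.115 open 0.0528 F [-0.7 -0.3  0.6] q6 0.71
[0.5488, -0.5024, 0.2919] [0.0004, -0.0, -0.0029] rows>= 4.0
```

Call:
{"method": "move_arm", "body": {
  "targets": [
    [[0.18,-0.16,0.05,0,0,0],[0.36,-0.33,0.1,0,0,0],[0.5,-0.45,0.2,0,0,0],[0.549,-0.502,0.29,0,0,0],[0.549,-0.502,0.29,0,0,0],[0.549,-0.502,0.29,0,0,0]]
  ],
  "claw": 0
}}

```text
time: 46.52
tool_pos: [0.6174, -0.1001, 0.1212]
ee_rot: [[0.993, 0.12, 0.001], [0.12, -0.993, -0.0], [0.001, 0.001, -1.0]]
ft_force: [0.4, -0.3, 1.1]
opening: 0.0003
```

```bash
python3 go.py .6165 -.1035 .08 .12
```

```text
t 46.52 pos [ 0.6174 -0.1001  0.1212] th 0.120 open 0.0003 F [ 0.4 -0.3  1.1] q6 1.10
[-0.0043, 0.0107, 0.1374] [0.0003, -0.0004, 0.0002] rows>= 1.0
```

Call:
{"method": "move_arm", "body": {
  "targets": [
    [[-0.004,0.011,0.08,0,0,0],[-0.004,0.011,0.13,0,0,0],[-0.004,0.011,0.15,0,0,0],[-0.004,0.011,0.15,0,0,0]]
  ]
}}

```text
time: 47.02
tool_pos: [0.6164, -0.1041, 0.0758]
ee_rot: [[0.993, 0.119, 0.0], [0.119, -0.993, -0.0], [0.0, 0.0, -1.0]]
ft_force: [-0.5, -0.3, -0.4]
opening: 0.0005
```

```bash
python3 go.py .6165 -.1035 .06 .12
python3 - <<'E'
from h import *
s=bot.camera("side");crop("side",s,250,100,90,80,7,"k1")
E
```

```text
t 47.02 pos [ 0.6164 -0.1041  0.0758] th 0.119 open 0.0005 F [-0.5 -0.3 -0.4] q6 1.10
[0.0005, -0.002, 0.0528] [0.0001, -0.0002, -0.0006] rows>= 1.0
```

View pics/k1.png

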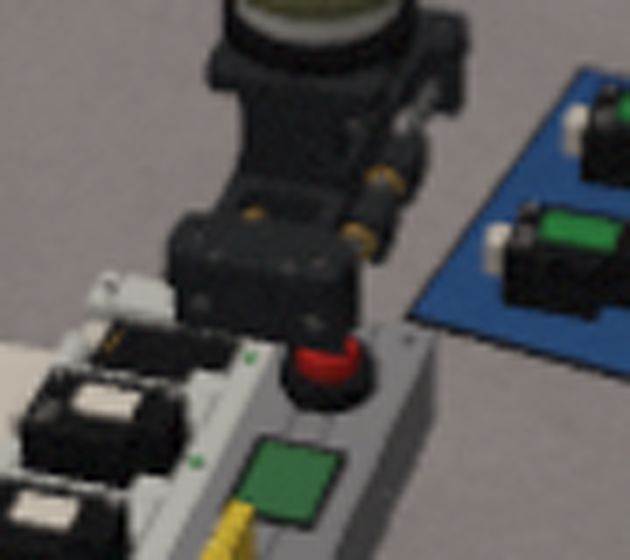

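Fingertips are just above the button. I press down in small steps and watch the force.

Call:
{"method": "move_arm", "body": {
  "targets": [
    [[0,0,0.01,0,0,0],[0,0,0.02,0,0,0],[0,0,0.027,0,0,0],[0,0,0.027,0,0,0]]
  ]
}}

```text
time: 47.58
tool_pos: [0.6167, -0.104, 0.0678]
ee_rot: [[0.993, 0.119, 0.001], [0.119, -0.993, -0.0], [0.001, 0.0, -1.0]]
ft_force: [1.0, 0.9, 4.2]
opening: 0.0005
```

Call:
{"method": "move_arm", "body": {
  "targets": [
    [[0,0,0.007,0,0,0],[0,0,0.007,0,0,0]]
  ]
}}

```text
time: 47.82
tool_pos: [0.6167, -0.104, 0.0664]
ee_rot: [[0.993, 0.119, 0.001], [0.119, -0.993, -0.001], [0.001, 0.001, -1.0]]
ft_force: [-1.2, 1.6, 9.9]
opening: 0.0004
```

Call:
{"method": "move_arm", "body": {
  "targets": [
    [[0,0,0.005,0,0,0],[0,0,0.005,0,0,0]]
  ]
}}

```text
time: 48.08
tool_pos: [0.6168, -0.104, 0.0662]
ee_rot: [[0.993, 0.119, 0.002], [0.119, -0.993, -0.001], [0.002, 0.001, -1.0]]
ft_force: [-5.1, 2.3, 19.6]
opening: 0.0008
```

Run:
```python
from h import *
s=bot.camera("side");crop("side",s,250,100,90,80,7,"k2")
```

```text
(no output)
```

View pics/k2.png

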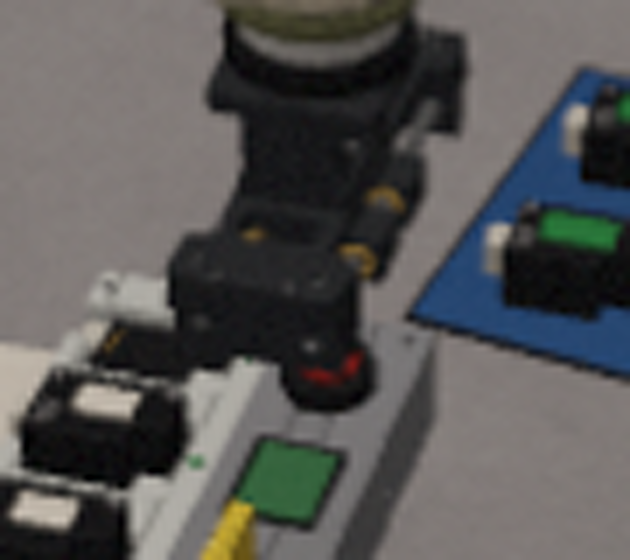

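The visible red shrank from a 38 px band to about 20 px around crop (330,372), and the force rose steeply with no further travel. The button has bottomed, so I let go and retreat.

Call:
{"method": "move_arm", "body": {
  "targets": [
    [[0,0,-0.05,0,0,0],[0,0,-0.2,0,0,0],[-0.1,0.1,-0.4,0,0,0],[-0.3,0.25,-0.5,0,0,0],[-0.5,0.4,-0.5,0,0,0],[-0.6,0.6,-0.5,0,0,0],[-0.6,0.6,-0.5,0,0,0],[-0.6,0.6,-0.5,0,0,0]]
  ]
}}

```text
time: 49.12
tool_pos: [0.4578, -0.3058, 0.2136]
ee_rot: [[0.993, 0.115, -0.001], [0.115, -0.993, 0.001], [-0.001, -0.001, -1.0]]
ft_force: [0.8, 0.3, -0.7]
opening: 0.0003
```

```bash
python3 go.py
python3 - <<'E'
from h import *
s=bot.camera("side");t=bot.camera("top")
crop("side",s,200,100,200,150,4,"l1"); crop("top",t,205,105,290,150,2.7,"l2")
E
```

```text
t 49.12 pos [ 0.4578 -0.3058  0.2136] th 0.116 open 0.0003 F [ 0.8  0.3 -0.7] q6 0.65
```

View pics/l1.png

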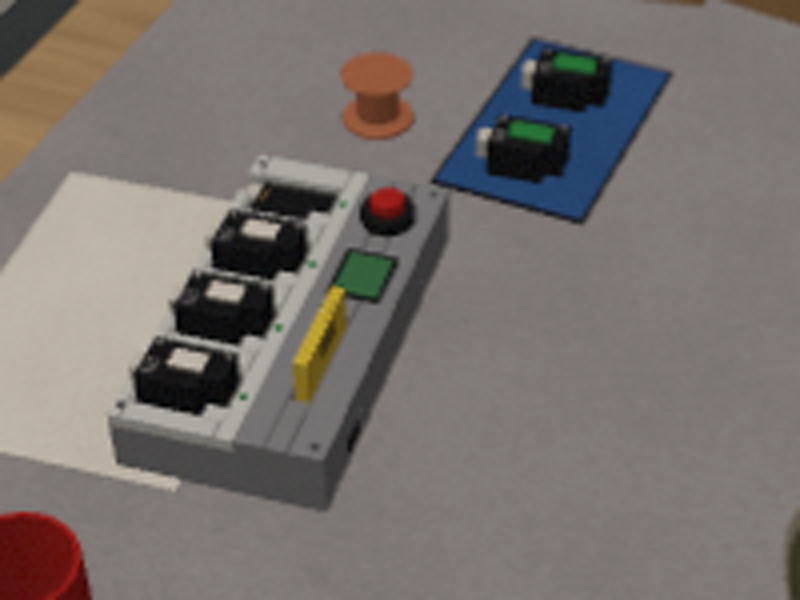

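View pics/l2.png

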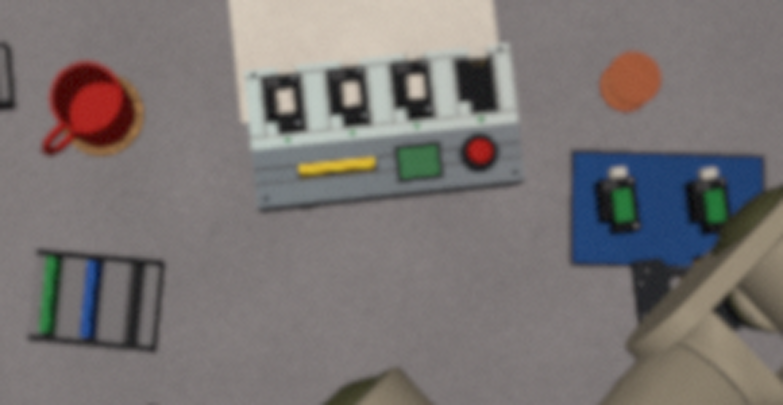

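The button is up again, side crop (387,202), and everything else is in place. The arm is clear, so I hand the job in.

```bash
python3 -c "
from rig import bot
print(bot.finish_job())"
```

```text
the job is handed in; nothing more can be done
None
```

The changeover is done and handed in at about 49 s of the 210 s allowed; the hand-in gave no verdict.

- **Finished modules:** I moved both from the end nests onto the blue mat, where they lie flat.
- **Cartridges:** Green stands in the free rack slot beside blue. Yellow is home in the station slot.
- **Waiting modules:** All three are seated in nests of their own, turned to fit. No module had been knocked aside whenever I looked.
- **Start button:** I pressed it until the force rose to about 20 N with no further travel, then let go.

**Last checks:**
- The final pictures show everything in place, the button up and the arm clear.
- Before the press, the label of the module in the +y end nest was within 0.4 px of where the finished module's sticker had been, in both views. The other two labels follow at the nest spacing in the top view.
- The yellow cartridge's top-view centre is within 0.3 px of where green stood at the start.
- Blue was within 0.1 px of its start position before the press. The mug and reel look untouched, judged by eye only.

**Disagreements:**
- The side-view colour centres of yellow (now) and green (start) differ by about 11 px. I did not resolve this. The likely cause is that the green mask also caught the display next to the cartridge.
- The two cameras differed by 2–3 mm on the position of the same point, and up to about 5 mm on rack corners read by eye. I therefore used top-view positions for both picking and placing, and corrected by feel where contact forces showed an offset.
- The button travel was not measured directly. That it was fully pressed is inferred from the force and the shrinking red band in the side view.

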